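Stand up the fallen edge-paint bottle and hold it down in the vortex mixer

TASK

The bottle of oxblood-red edge paint has been knocked over on the cutting mat: stand it upright on the bench, then set it base down in the rubber ring cradle on top of the vortex mixer, press the bottle straight down so that the sprung cradle goes fully down and starts the mixer, and finish while still holding the bottle pressed down there. Push on the bottle only, not on the cradle, and leave the other things on the bench where they are.

Things in the scene. Friction and masses are not known exactly. Their poses are not given: they have to be found in the camera images.
- oxblood_mid (a point): Closed round white plastic bottle, oxblood-red band, black cap, lying on its side at the start (the only one lying). 120 mm tall; body 44 mm across up to 78 mm above the base, then a shoulder; cap 30 mm across, from 92 to 120 mm above the base. About 0.15 kg. Point: on its axis, half-way up (60 mm above the base). z runs along the bottle from base to cap (up when it stands).
- oxblood_base (a point): The centre of the same bottle's base (60 mm from its mid point, against its z axis); same axes.
- cradle_seat (a point): Centre of the inner floor of the mixer's ring cradle, where the bottle's base sits; z up; 129 mm above the bench while the cradle is up. The cradle is a black rubber cup with an orange rim: inside 50 mm across from the floor to 13 mm above it, flaring to 60 mm at the rim, 25 mm above the floor; 72 mm across outside.
- mixer: The vortex mixer, fixed to the bench: grey housing 165 mm (x) by 130 mm (y), top deck 83 mm high, carrying the sprung cradle over its centre. Origin at the centre of its underside; control panel on its -x face.
- cradle (a joint): How far the sprung cradle is pressed down, in m: 0 = up, 0.012 = fully down on its stop; it springs back when let go. It starts to yield at about 3 N, takes about 9 N to reach the stop and does not yield under the bottle's weight alone.
- tan_mid (a point): Edge-paint bottle with a pale tan band, same shape as the oxblood bottle (44 mm across, 120 mm tall), standing upright; point half-way up its axis; bystander
- navy_mid (a point): Edge-paint bottle with a dark blue band, same shape as the oxblood bottle (44 mm across, 120 mm tall), standing upright; point half-way up its axis; bystander
- wallet_ochre: Folded ochre-yellow leather wallet lying flat, 75 x 105 x 15 mm; origin at the centre of its underside; bystander
- wallet_brown: Folded dark brown leather wallet lying flat, 75 x 105 x 15 mm; origin at the centre of its underside; bystander
- tin: Closed round metal wax tin, 78 mm across, 26 mm high; origin at the centre of its underside; bystander
- tool_jar: Glass jar of awls, 72 mm across, 126 mm high with the tools; origin at the centre of its underside; bystander
- brush: Wooden polishing brush, bristles down, 130 x 42 x 34 mm, long along its x; origin at the centre of its underside; bystander
There are look-alikes about, which are no part of the job. Leave any yellow look-alike of the part that bears oxblood_mid alone.

How it is judged:
On the way:
1. the oxblood bottle stands upright on the bench (angle between oxblood_mid's own z axis and vertical below 0.12 rad and height (world z) of oxblood_base below 0.005 m and height (world z) of oxblood_mid above 0.05 m), for 0.2 s.
At the end, for the whole second after the job is handed in: The bottle sits upright (0.15 rad) in the cradle, base within 7 mm of the seat (6 mm sideways), and is still; the cradle is pressed down over 9 of its 12 mm; fingers bear on the bottle (over 2 N), robot pushes the cradle by under 0.5 N; bystanders within 30 mm of their starts (value of joint cradle above 0.009 m and angle between oxblood_mid's own z axis and vertical below 0.15 rad and height (world z) of oxblood_mid above 0.15 m and horizontal distance between oxblood_base and cradle_seat below 0.006 m and distance between oxblood_base and cradle_seat below 0.007 m and contact force between the fingers and oxblood above 2 N and contact force between each of the arm, the fingers and cradle below 0.5 N and linear speed of oxblood below 0.03 m/s and distance of each of tan_mid, navy_mid, wallet_ochre, wallet_brown, tin, tool_jar, brush from where it was at the start of the episode below 0.03 m); the arm keeps its last pose, push and grip.
It fails at once if another thing on the bench was knocked over or shifted by more than 30 mm (distance of any of tan_mid, navy_mid, wallet_ochre, wallet_brown, tin, tool_jar, brush from where it was at the start of the episode above 0.03 m).
It also fails if it takes over 58 s, if anything falls off the work surface, if the arm or the gripper's body presses on something with over 40 N, if the wrist force passes 120 N, or if a joint passes its speed limit or range.

ROBOT

A 6-joint arm with a two-finger parallel gripper is mounted at the origin on the work surface. World frame = base frame: x ahead of the robot, y to its left, z up, the work surface at z = 0. Lengths are in m, angles in rad, forces in N, time in s.
With the tool pointing down it reaches from about 0.375 to 0.925 m from the base axis. Payload 5.7 kg.
Tool frame: the origin (TCP) lies on the centre line of the jaws, within the pads' length; the fingertips stand 22 mm ahead of it and the grasp point (between the pads) lies 3 mm ahead of it; z points along the fingers, y is the direction in which the jaws open and shut (so a half turn about z gives the same grasp; the last joint's range is limited). The gripper opens to 85 mm and grips with 20 to 120 N. Pads are 22 mm wide; open, the fingers measure 114 mm over their backs; the gripper's body (76 mm by 85 mm) begins 54 mm behind the grasp point. The pads swing forward as they close: fully open they stand 13 mm farther back than shut.
Start: joints at [1.049, 0.359, 1.51, -0, 1.272, -0.115], TCP at [0.237, 0.551, 0.253] pointing down, gripper open.
Joint ranges: [-2.97, 2.97], [-1.01, 2.36], [0.21, 2.38], [-0.96, 4.11], [0.2, 2.71], [-2.98, 2.98]. Speed limits (rad/s): [2.39, 2.39, 3.14, 3.14, 3.14, 3.14].

INTERFACE

Orientations are given as a rotation vector (axis times angle).
In Python, from station import state, viewer, finish_job gives the robot as it stands. The module is installed in compiled form; this text tells all that it offers.
- The arm moves only by the tool drive_tool, never from a script. Its argument "steps" is a list of rows, each a list of 3 entries, a list of its own where there are three numbers: the shift along the tool's x, y, z in m, then the turn, a rotation vector about the tool's x, y, z in degrees, then the finger opening in m, from 0 to 0.0854. In form: [[[dx, dy, dz], [ax, ay, az], gripper], ...]. A call has 1 to 12 rows; each row is the pose to reach, as a shift and turn from the pose commanded when the call began, along the tool's axes at that moment; what a row does not reach only later rows make up. A row lasts 1/10 s, in which the tool goes at most 50 mm and 8.59 degrees, less where a joint would pass 70% of its speed; a pose out of reach is approached as far as the arm can. A call with a gripper value outside its range is refused whole. The fingers move at their own pace and stop on an object; "newtons" is the grip in N (left out, the last holds). Time passes only in rows, so rows that repeat a pose let the fingers close. It gives the time, the measured TCP pose, the force and the opening at its end, in the units of the state.
- state(): the state, without advancing time (a new reading comes with each control period).
- viewer.read_camera(name): name is "scene" or "top" or "wrist"; returns a dict with "image" (420x560x3 uint8, red, green, blue), "fovy" (degrees; the focal length in pixels is half the picture's height over the tangent of half this angle, whatever the lens; pixels are square), "cx", "cy" (the principal point, pixels), "rvec" (rotation vector, rad) and "tvec" (3), from world to camera coordinates, as OpenCV has them. Camera axes: x right, y down, z forward; pixel columns grow to the right and rows downward; lengths in m; the calibration is good to about 2 mm. A picture is of the moment at which its call begins. There is no depth.
- finish_job(): hands the job in, once; it reports no verdict.
Trained networks look in the newest picture that a camera, given by its name, has taken for a name from the list of things; names that differ only in an ending like _2 or _b are one class to them, and where a whole thing is asked for, a point or a joint stands for the part that bears it (a point fixed in the world has none). Each returns a list of dicts, best first, with "score" (0 to 1); they miss things now and then, are a little off and sometimes report something else, mostly with a low value. They report only what shows in the picture. A call takes as long as a camera call. They do not tell look-alikes from the thing itself.
- viewer.search_frame(target, camera): "uv" ([column, row] in pixels, amid what is visible of it).
- viewer.landmark_of(target, camera): "uv" ([column, row] in pixels: a listed point, or the origin of a listed thing).
The state is a dict: "time": time; "q": joint angles; "joint_vel": joint speeds; "joint_torque": joint torques, N m; "tool_pos": TCP position; "ee_rot": TCP orientation; "ft_force": force on the tool from outside, world axes, zero at the start; "wrist_torque": the same for the moment, N m; "grip_width": opening from 0.0 (shut) to 1.0 (fully open).
Only numpy, scipy, OpenCV 4.12 (cv2) and the standard library are available. Lean on these libraries where they do the work, as an engineer would, in place of code of your own. Each camera call takes 0.05 s, during which the arm holds its last target.

## Working session

There is one attempt and no reset: what is moved stays moved. The work goes in short steps, Python scripts to look and compute and a tool call to move; the robot and the scene stay as the last step left them, time stands still between calls to the robot, and variables do not carry over. Pictures are saved under pics/ and viewed, and the job is handed in when it is done.

Besides the shell and the picture viewer there is one more tool, called after "Emit:" by a JSON object that holds its "api" and its "payload", one argument or row to a line. drive_tool: Moves the arm, as the interface text tells. Its arguments: {"type":"object","properties":{"steps":{"type":"array","items":{"type":"array"}},"newtons":{"type":"number"}},"required":["steps"]}

```bash
mkdir -p pics
cat > h.py <<'E'
import numpy as np, cv2
from station import state, viewer
def cam(n):
    r=viewer.read_camera(n); im=r["image"]; f=im.shape[0]/2/np.tan(np.radians(r["fovy"])/2)
    K=np.array([[f,0,r["cx"]],[0,f,r["cy"]],[0,0,1.]]); R=cv2.Rodrigues(np.array(r["rvec"],float))[0]; t=np.array(r["tvec"],float)
    return dict(im=im,K=K,R=R,t=t)
def ray(c,uv,z):
    d=c["R"].T@np.linalg.inv(c["K"])@np.array([uv[0],uv[1],1.]); o=-c["R"].T@c["t"]
    return o+d*(z-o[2])/d[2]
def proj(c,p):
    q=c["K"]@(c["R"]@np.array(p,float)+c["t"]); return q[:2]/q[2]
def tri(c1,u1,c2,u2):
    A=[]
    for c,u in((c1,u1),(c2,u2)):
        P=c["K"]@np.c_[c["R"],c["t"]]; A+= [u[0]*P[2]-P[0],u[1]*P[2]-P[1]]
    v=np.linalg.svd(np.array(A))[2][-1]; return v[:3]/v[3]
def save(c,name,box=None,s=1):
    im=c["im"]
    if box: im=im[box[1]:box[3],box[0]:box[2]]
    cv2.imwrite("pics/"+name,cv2.resize(im[:,:,::-1],None,fx=s,fy=s,interpolation=cv2.INTER_CUBIC))
E
python3 - <<'E'
from h import *
np.set_printoptions(precision=3,suppress=True)
print(state())
for n in("scene","top","wrist"):
    c=cam(n); save(c,n+"0.png",s=1.4); print(n,-c["R"].T@c["t"],c["K"][0,0])
    if n!="wrist":
        for t in("oxblood_mid","oxblood_base","cradle_seat","mixer","tan_mid","navy_mid","wallet_ochre","wallet_brown","tin","tool_jar","brush"):
            print(t,[(np.round(d["uv"],1).tolist(),round(d["score"],2)) for d in viewer.landmark_of(t,n)][:4])
E
```

```text
{'time': 0.0, 'q': array([ 1.049,  0.359,  1.511, -0.   ,  1.273, -0.115]), 'joint_vel': array([-0.001,  0.001, -0.001, -0.001,  0.   , -0.002]), 'joint_torque': array([  0.001, -52.761, -27.862,  -0.   ,   0.013,  -0.   ]), 'tool_pos': array([0.237, 0.55 , 0.252]), 'ee_rot': array([-0.634, -3.076,  0.003]), 'ft_force': array([-0.538, -0.133,  0.36 ]), 'wrist_torque': array([-0.016,  0.03 , -0.009]), 'grip_width': 0.9978265526627217}
scene [1.241 0.942 0.93 ] 537.1778525565819
oxblood_mid [([447.2, 264.3], 0.86), ([298.8, 268.6], 0.83), ([395.4, 221.8], 0.8)]
oxblood_base [([401.5, 237.5], 0.89), ([456.9, 254.8], 0.78), ([323.0, 265.2], 0.73)]
cradle_seat [([181.8, 151.7], 0.81)]
mixer [([181.5, 191.3], 0.87), ([324.4, 267.8], 0.32), ([119.5, 212.3], 0.15)]
tan_mid [([150.1, 222.3], 0.92), ([299.5, 270.3], 0.74)]
navy_mid [([192.1, 266.6], 0.94)]
wallet_ochre [([258.4, 212.7], 0.57), ([228.0, 229.2], 0.32)]
wallet_brown [([197.3, 250.5], 0.56)]
tin [([227.3, 227.8], 0.78)]
tool_jar [([229.7, 315.8], 0.95)]
brush [([119.5, 213.5], 0.8), ([181.3, 152.0], 0.17)]
top [0.373 0.079 1.39 ] 476.5154275688244
oxblood_mid [([137.0, 280.1], 0.88), ([205.1, 296.0], 0.84), ([221.6, 179.7], 0.74), ([405.1, 177.1], 0.5)]
oxblood_base [([214.2, 199.2], 0.95), ([184.3, 281.4], 0.77), ([134.2, 300.5], 0.59)]
cradle_seat [([403.1, 178.2], 0.63)]
mixer [([395.5, 185.4], 0.67)]
tan_mid [([347.2, 107.0], 0.58)]
navy_mid [([270.0, 100.7], 0.68)]
wallet_ochre [([310.8, 213.6], 0.76)]
wallet_brown [([306.4, 139.7], 0.65)]
tin [([314.7, 177.0], 0.84)]
tool_jar [([223.5, 112.2], 0.91)]
brush [([401.0, 113.7], 0.82), ([214.3, 200.3], 0.56)]
wrist [0.165 0.583 0.373] 333.1494433771719
```

View pics/scene0.png

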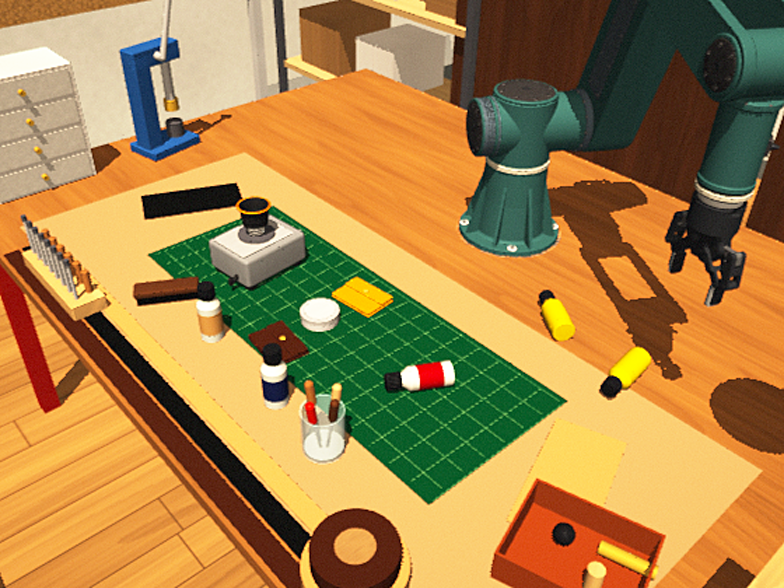

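View pics/top0.png

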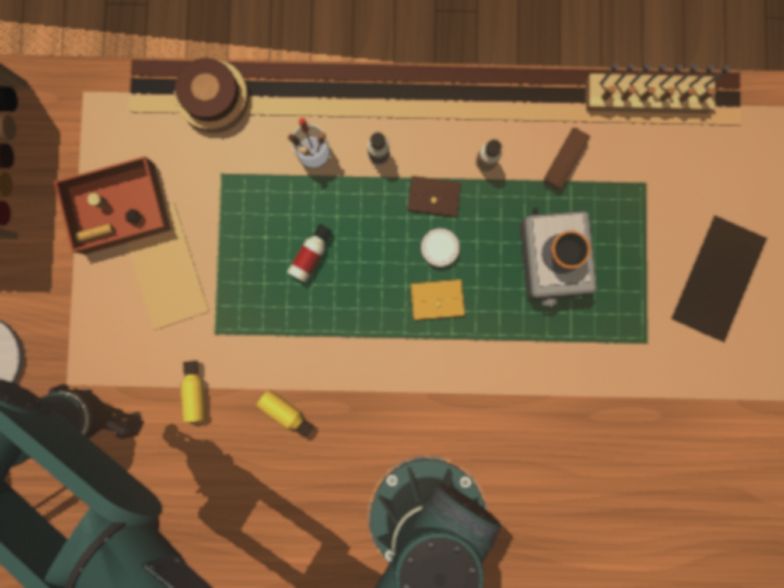

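View pics/wrist0.png

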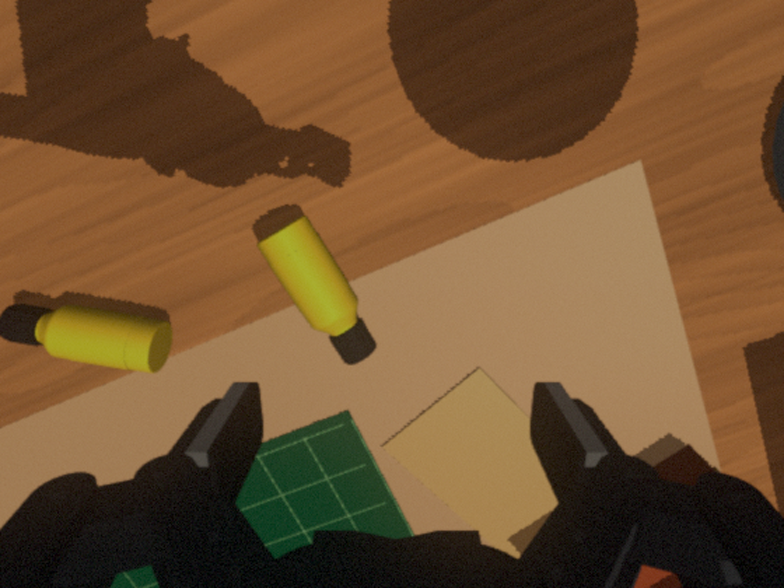

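Candidates: the bottles lying on their sides are at scene px (299,269), (395,222) and (447,264). The last two are solid yellow look-alikes. The one at (299,269), which is top px (221,180), has the red band and white body, so it fits. I'll confirm that with a crop and measure.

Run:
```python
from h import *
np.set_printoptions(precision=4,suppress=True)
s=cam("scene"); t=cam("top")
a=s["im"][235:305,260:345]; b=t["im"][150:215,190:260]
a=cv2.resize(a,(400,330),interpolation=cv2.INTER_CUBIC); b=cv2.resize(b,(360,330),interpolation=cv2.INTER_CUBIC)
cv2.imwrite("pics/crop1.png",np.hstack([a,b])[:,:,::-1])
m=tri(s,(298.8,268.6),t,(221.6,179.7)); bb=tri(s,(323,265.2),t,(214.2,199.2))
print("mid tri",m,"base",bb,"mid ray22",ray(t,(221.6,179.7),.022),ray(s,(298.8,268.6),.022),"base",ray(t,(214.2,199.2),.022),ray(s,(323,265.2),.022))
print("seat",tri(s,(181.8,151.7),t,(403.1,178.2)),ray(s,(181.8,151.7),.129),ray(t,(403.1,178.2),.129))
for n,u,v,z in(("tan",(150.1,222.3),(347.2,107),.06),("navy",(192.1,266.6),(270,100.7),.06),("tin",(227.3,227.8),(314.7,177),0),("jar",(229.7,315.8),(223.5,112.2),0),("ochre",(258.4,212.7),(310.8,213.6),0)):
    print(n,ray(s,u,z),ray(t,v,z))
# red segmentation
for n,c,box in(("scene",s,(260,235,345,305)),("top",t,(190,150,260,215))):
    im=c["im"].astype(int); sub=im[box[1]:box[3],box[0]:box[2]]
    red=(sub[...,0]>110)&(sub[...,1]<70)&(sub[...,2]<80); ys,xs=np.nonzero(red); print(n,"red",xs.mean()+box[0],ys.mean()+box[1],red.sum(),cv2.minAreaRect(np.c_[xs,ys].astype(np.float32)))
```

```text
mid tri [0.5349 0.252  0.0215] base [0.4761 0.2751 0.0141] mid ray22 [0.5341 0.2527 0.022 ] [0.5359 0.2517 0.022 ] base [0.4771 0.2723 0.022 ] [0.4814 0.2821 0.022 ]
seat [ 0.5375 -0.2442  0.1343] [ 0.5338 -0.2538  0.129 ] [ 0.5363 -0.244   0.129 ]
tan [ 0.7394 -0.1033  0.06  ] [ 0.7451 -0.1022  0.06  ]
navy [0.7531 0.1105 0.06  ] [0.7584 0.1174 0.06  ]
tin [ 0.5553 -0.0151  0.    ] [ 0.5507 -0.0175  0.    ]
jar [0.7483 0.2467 0.    ] [0.738  0.2561 0.    ]
ochre [ 0.4445 -0.0127  0.    ] [ 0.4429 -0.0079  0.    ]
scene red 307.3344709897611 267.3993174061433 293 ((47.10115051269531, 32.40751266479492), (17.106435775756836, 18.018775939941406), 81.25383758544922)
top red 217.4367088607595 184.4493670886076 158 ((27.421350479125977, 34.325843811035156), (12.083977699279785, 13.03797435760498), 32.0053825378418)
```

View pics/crop1.png

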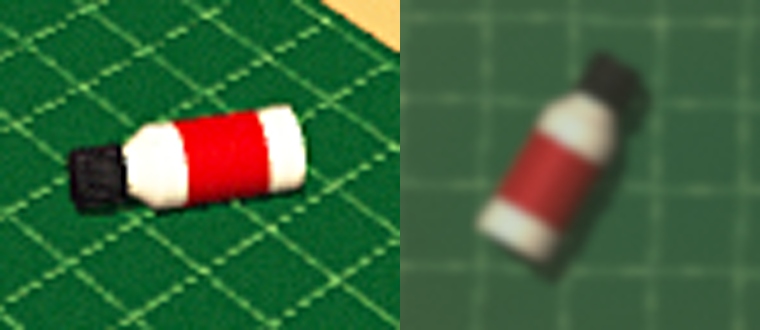

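The crop shows the white bottle with the red band lying on the green mat, cap pointing to +x/-y (top px 232,163) and base at (213,198). This is the oxblood bottle. Next I move above it while turning, for a closer look.

Emit:
{"api": "drive_tool", "payload": {
  "steps": [
    [[-0.032,-0.013,0],[0,0,8],0.0854],
    [[-0.064,-0.027,0],[0,0,16],0.0854],
    [[-0.096,-0.04,0],[0,0,24],0.0854],
    [[-0.128,-0.054,0],[0,0,32],0.0854],
    [[-0.16,-0.067,0],[0,0,40],0.0854],
    [[-0.192,-0.08,0],[0,0,48],0.0854],
    [[-0.225,-0.094,0],[0,0,56],0.0854],
    [[-0.257,-0.107,0],[0,0,64],0.0854],
    [[-0.289,-0.121,0],[0,0,72],0.0854],
    [[-0.321,-0.134,0],[0,0,80],0.0854],
    [[-0.353,-0.147,0],[0,0,88],0.0854],
    [[-0.385,-0.161,0],[0,0,96],0.0854]
  ]
}}

```text
time: 2.55
tool_pos: [0.5282, 0.2498, 0.2534]
ee_rot: [-2.716, -1.579, -0.0]
ft_force: [0.5, 1.0, -0.3]
grip_width: 1.002
```

Emit:
{"api": "drive_tool", "payload": {
  "steps": [
    [[0,0,0],[0,0,8],0.0854],
    [[0,0,0],[0,0,16],0.0854],
    [[0,0,0],[0,0,24],0.0854],
    [[0,0,0],[0,0,32],0.0854],
    [[0,0,0],[0,0,40],0.0854],
    [[0,0,0],[0,0,48],0.0854],
    [[0,0,0],[0,0,56],0.0854],
    [[0,0,0],[0,0,64],0.0854],
    [[0,0,0],[0,0,72],0.0854],
    [[0,0,0],[0,0,80],0.0854],
    [[0,0,0],[0,0,88],0.0854],
    [[0,0,0],[0,0,88],0.0854]
  ]
}}

```text
time: 3.75
tool_pos: [0.5273, 0.2508, 0.2533]
ee_rot: [3.052, -0.743, 0.0]
ft_force: [0.5, -0.7, -0.7]
grip_width: 1.003
```

Run:
```python
from h import *
np.set_printoptions(precision=4,suppress=True)
st=state(); print(st["time"],st["q"],st["tool_pos"],st["ee_rot"]); print(cv2.Rodrigues(st["ee_rot"])[0])
c=cam("wrist"); save(c,"wrist1.png",s=1.4); print(-c["R"].T@c["t"])
print(viewer.landmark_of("oxblood_mid","wrist"),viewer.landmark_of("oxblood_base","wrist"))
```

```text
3.75 [ 0.3258  0.3358  1.546  -0.0001  1.2599  2.3744] [0.5273 0.2508 0.2533] [ 3.0523 -0.7434  0.    ]
[[ 0.888  -0.4599 -0.    ]
 [-0.4599 -0.888  -0.0001]
 [ 0.      0.0001 -1.    ]]
[0.5989 0.2143 0.3733]
[{'uv': [279.4, 171.4], 'score': 0.91}, {'uv': [364.9, 398.3], 'score': 0.64}] [{'uv': [277.4, 223.5], 'score': 0.89}]
```

View pics/wrist1.png

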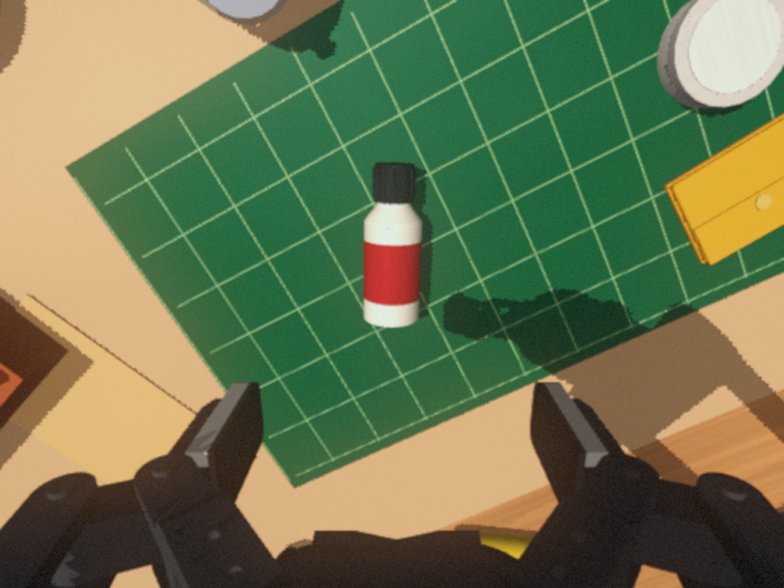

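The wrist picture (scaled 1.4x) shows the oxblood bottle almost aligned with tool x, with the cap top at about (394,163) and the base at (391,326).

Run:
```python
from h import *
np.set_printoptions(precision=4,suppress=True)
c=cam("wrist"); im=c["im"]
cap=ray(c,(394/1.4,163/1.4),.025); base=ray(c,(391/1.4,324/1.4),.025); mid=ray(c,(279.4,171.4),.022); bl=ray(c,(277.4,223.5),.022)
print(cap,base,np.linalg.norm(cap-base),mid,bl,np.linalg.norm(mid-bl))
sub=im[100:245,240:320].astype(int); m=~((sub[...,1]>sub[...,0]+10)) 
red=(im[...,0]>110)&(im[...,1]<60)&(im[...,2]<60); n,l,s,ce=cv2.connectedComponentsWithStats(red.astype(np.uint8)); k=1+np.argmax(s[1:,4]); print(s[k],ce[k],ray(c,ce[k],.030))
for p,q in((cap,base),(mid,bl)):
    a=(p-q)[:2]; print("az",np.degrees(np.arctan2(a[1],a[0])))
st=state();R=cv2.Rodrigues(st["ee_rot"])[0]; print("in tool:",[R.T@(p-st["tool_pos"]) for p in(cap,base,mid,bl)])
```

```text
[0.5868 0.222  0.025 ] [0.4772 0.2809 0.025 ] 0.12444134157834669 [0.5374 0.2498 0.022 ] [0.4857 0.279  0.022 ] 0.05937659852569855
[ 260  173   39   44 1489] [278.6891 195.2377] [0.5162 0.2615 0.03  ]
az -28.264083619067918
az -29.43344113225399
in tool: [array([ 0.0662, -0.0015,  0.2283]), array([-0.0583, -0.0039,  0.2283]), array([ 0.0094, -0.0037,  0.2313]), array([-0.0499, -0.0061,  0.2313])]
```

Emit:
{"api": "drive_tool", "payload": {
  "steps": [
    [[0.003,-0.001,0.03],[0,-8,0],0.0854],
    [[0.006,-0.002,0.06],[0,-16,0.5],0.0854],
    [[0.009,-0.003,0.09],[0,-24,1],0.0854],
    [[0.009,-0.003,0.12],[0,-30,1],0.0854],
    [[0.009,-0.003,0.15],[0,-30,1],0.0854],
    [[0.009,-0.003,0.175],[0,-30,1],0.0854],
    [[0.009,-0.003,0.195],[0,-30,1],0.0854],
    [[0.009,-0.003,0.21],[0,-30,1],0.0854],
    [[0.009,-0.003,0.22],[0,-30,1],0.0854],
    [[0.009,-0.003,0.224],[0,-30,1],0.0854],
    [[0.009,-0.003,0.224],[0,-30,1],0.0854]
  ]
}}

```text
time: 5.05
tool_pos: [0.5367, 0.2494, 0.0294]
ee_rot: [-2.833, 0.714, 0.761]
ft_force: [-0.3, 1.0, 1.1]
grip_width: 0.997
```

Run:
```python
from h import *
np.set_printoptions(precision=4,suppress=True)
st=state(); print(st["time"],st["q"],st["tool_pos"],st["ee_rot"],st["ft_force"]); print(cv2.Rodrigues(st["ee_rot"])[0])
c=cam("wrist"); c2=cam("scene")
im=np.hstack([c["im"],cv2.resize(c2["im"][180:330,220:420],(560,420))]); cv2.imwrite("pics/g1.png",cv2.resize(im,(800,300))[:,:,::-1])
```

```text
5.05 [0.1408 0.8025 1.4415 0.3053 1.3456 2.0687] [0.5367 0.2494 0.0294] [-2.8333  0.7143  0.7606] [-0.3307  1.0372  1.0766]
[[ 0.762  -0.4731 -0.4422]
 [-0.4116 -0.881   0.2332]
 [-0.4999  0.0043 -0.8661]]
```

View pics/g1.png

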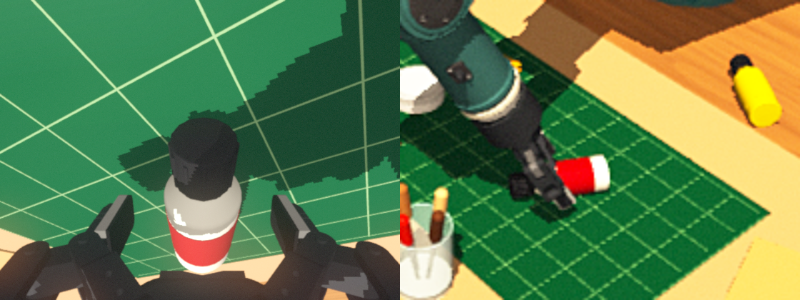

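The left view shows the bottle centred between the open fingers, and the right view confirms the fingers straddle its body. Closing.

Emit:
{"api": "drive_tool", "payload": {
  "steps": [
    [[0,0,0],[0,0,0],0.03],
    [[0,0,0],[0,0,0],0.03],
    [[0,0,0],[0,0,0],0.03],
    [[0,0,0],[0,0,0],0.03],
    [[0,0,0],[0,0,0],0.03],
    [[0,0,0],[0,0,0],0.03],
    [[0,0,0],[0,0,0],0.03],
    [[0,0,0],[0,0,0],0.03]
  ],
  "newtons": 60
}}

```text
time: 5.95
tool_pos: [0.5371, 0.2493, 0.0301]
ee_rot: [-2.833, 0.715, 0.76]
ft_force: [1.0, -1.3, 6.4]
grip_width: 0.494
```

```bash
cat > plan.py <<'E'
from h import *
from scipy.spatial.transform import Rotation as Ro
np.set_printoptions(precision=4,suppress=True)
def Rtool(az,theta,zc=None):
    a=np.radians(az);th=np.radians(theta)
    d=np.array([np.cos(a),np.sin(a),0]); z=np.cos(th)*d+np.array([0,0,-np.sin(th)])
    y=np.array([np.cos(a-np.pi/2),np.sin(a-np.pi/2),0]); x=np.cross(y,z); return np.c_[x,y,z]
def rel(st,p,R):
    R0=Ro.from_rotvec(st["ee_rot"]).as_matrix(); return R0.T@(p-st["tool_pos"]), np.degrees(Ro.from_matrix(R0.T@R).as_rotvec())
E
python3 - <<'E'
from plan import *
st=state(); R0=Ro.from_rotvec(st["ee_rot"]).as_matrix()
a=np.array([np.cos(np.radians(-28.4)),np.sin(np.radians(-28.4)),0]); mid=np.array([.534,.2505,.022])
mo=R0.T@(mid-st["tool_pos"]); print("mid in tool",mo,"axis in tool",R0.T@a)
print("lift",rel(st,st["tool_pos"]+[0,0,.13],R0))
Rf=Rtool(20,30); print(Rf, "axis final",Rf@R0.T@a)
for zm in(.13,):
    tgt=np.array([.52,.19,zm]); p=tgt-Rf@mo; print("tcp",p,rel(st,p,Rf))
E
```

```text
mid in tool [0.0012 0.0004 0.0086] axis in tool [ 0.8663  0.0024 -0.4995]
lift (array([-0.0649,  0.0005, -0.1126]), array([0., 0., 0.]))
[[ 0.4698  0.342   0.8138]
 [ 0.171  -0.9397  0.2962]
 [ 0.866   0.     -0.5   ]] axis final [ 0.0014 -0.002   1.    ]
tcp [0.5123 0.1877 0.1333] (array([-0.0451,  0.0665, -0.0929]), array([ 14.0349,  84.2125, -51.4456]))
```

Emit:
{"api": "drive_tool", "payload": {
  "steps": [
    [[-0.01,0,-0.018],[0,0,0],0.03],
    [[-0.025,0,-0.043],[0,0,0],0.03],
    [[-0.045,0,-0.078],[0,0,0],0.03],
    [[-0.065,0,-0.113],[0,0,0],0.03],
    [[-0.065,0,-0.113],[0,0,0],0.03]
  ]
}}

```text
time: 6.45
tool_pos: [0.54, 0.2505, 0.1645]
ee_rot: [-2.833, 0.713, 0.748]
ft_force: [0.8, 0.4, -2.2]
grip_width: 0.495
```

Emit:
{"api": "drive_tool", "payload": {
  "steps": [
    [[0.002,0.006,0.002],[1.17,7.02,-4.29],0.03],
    [[0.003,0.011,0.003],[2.33,14.04,-8.58],0.03],
    [[0.005,0.017,0.005],[3.5,21.05,-12.86],0.03],
    [[0.007,0.022,0.007],[4.67,28.07,-17.15],0.03],
    [[0.008,0.028,0.008],[5.83,35.09,-21.44],0.03],
    [[0.01,0.033,0.01],[7.0,42.1,-25.72],0.03],
    [[0.012,0.039,0.012],[8.19,49.12,-30.0],0.03],
    [[0.013,0.044,0.013],[9.36,56.14,-34.3],0.03],
    [[0.015,0.05,0.015],[10.53,63.16,-38.6],0.03],
    [[0.017,0.055,0.017],[11.7,70.18,-42.9],0.03],
    [[0.018,0.061,0.018],[12.87,77.2,-47.2],0.03],
    [[0.02,0.066,0.02],[14.03,84.21,-51.45],0.03]
  ]
}}

```text
time: 7.65
tool_pos: [0.5028, 0.2285, 0.1364]
ee_rot: [-2.775, -0.148, -0.722]
ft_force: [-0.6, 0.7, -2.2]
grip_width: 0.491
```

Run:
```python
from plan import *
st=state(); print(st["time"],st["q"],st["tool_pos"],st["ft_force"],st["grip_width"]); R0=Ro.from_rotvec(st["ee_rot"]).as_matrix();print(R0)
print("axis",R0@[.8663,.0024,-.4995],"mid",st["tool_pos"]+R0@[.0012,.0004,.0086])
c=cam("wrist"); c2=cam("scene")
im=np.hstack([c["im"],cv2.resize(c2["im"][150:330,200:440],(560,420))]); cv2.imwrite("pics/g2.png",cv2.resize(im,(800,300))[:,:,::-1])
```

```text
7.65 [0.1718 0.3188 2.1905 1.1549 0.2209 0.5462] [0.5028 0.2285 0.1364] [-0.6215  0.6931 -2.1537] 0.4911630375099191
[[ 0.8705  0.1653  0.4636]
 [ 0.0308 -0.9584  0.2838]
 [ 0.4912 -0.2328 -0.8394]]
axis [ 0.523  -0.1174  0.8442] mid [0.5079 0.2306 0.1296]
```

View pics/g2.png

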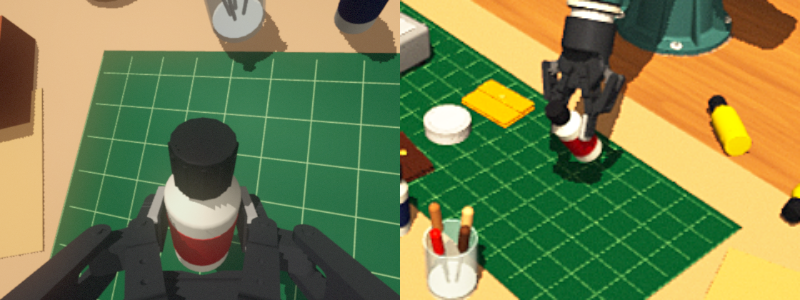

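The picture shows the bottle held firmly in the air, cap up, but only half raised. The wrist (q5 = 0.22) ran into its range. I'll fit a kinematic model to the poses logged so far to find a spot where standing it up is reachable.

```bash
cat > kin.py <<'E'
from plan import *
from scipy.optimize import least_squares
lo=np.array([-2.97,-1.01,.21,-.96,.2,-2.98]);hi=np.array([2.97,2.36,2.38,4.11,2.71,2.98])
def fk(q,P):
    r0,lat,h,L1,e,L2,T,w=P
    z=lambda a:Ro.from_euler('z',a).as_matrix(); y=lambda a:Ro.from_euler('y',a).as_matrix()
    R=z(q[0]); p=R@[r0,lat,h]; R=R@y(q[1]); p=p+R@[0,0,L1]; R=R@y(q[2]); p=p+R@[e,0,L2]; R=R@z(q[3])@y(q[4]); p=p+R@[w,0,T]; R=R@z(q[5]+SG)
    return p,R
SG=0
D=[([1.049,.359,1.51,0,1.272,-.115],[.237,.551,.253],[-.634,-3.076,.003]),
([.3258,.3358,1.546,-.0001,1.2599,2.3744],[.5273,.2508,.2533],[3.0523,-.7434,0]),
([.1408,.8025,1.4415,.3053,1.3456,2.0687],[.5367,.2494,.0294],[-2.8333,.7143,.7606]),
([.1718,.3188,2.1905,1.1549,.2209,.5462],[.5028,.2285,.1364],[-2.775,-.148,-.722])]
def fit():
    f=lambda P:np.r_[np.concatenate([(fk(q,P)[0]-p) for q,p,_ in D]),1e-3*(P-[0,.07,.3,.4,0,.4,.2,0])]
    return least_squares(f,[0,.07,.3,.4,0,.4,.2,0])
def ik(p,R,P,q0s):
    best=None
    for q0 in q0s:
        def f(q):
            a,b=fk(q,P); return np.r_[(a-p)*5,Ro.from_matrix(b.T@R).as_rotvec()]
        s=least_squares(f,np.clip(q0,lo+1e-3,hi-1e-3),bounds=(lo,hi))
        if best is None or s.cost<best.cost: best=s
    return best
E
python3 - <<'E'
import kin; from kin import *
s=fit(); print(s.x,s.fun[:12]*1000)
for q,p,r in D:
    R=Ro.from_rotvec(r).as_matrix(); print((fk(q,s.x)[1].T@R))
E
```

```text
[ 0.0004  0.069   0.2657  0.6106  0.1117  0.4328  0.3503 -0.0001] [ 0.2876  0.1862  0.1575 -0.3459  0.0445 -0.1758  0.0069  0.0273  0.039
  0.0018 -0.0225 -0.0207]
[[ 0.0003 -1.      0.0026]
 [ 1.      0.0003  0.0006]
 [-0.0006  0.0026  1.    ]]
[[-0.     -1.      0.0001]
 [ 1.     -0.      0.    ]
 [-0.      0.0001  1.    ]]
[[-0. -1. -0.]
 [ 1. -0.  0.]
 [-0. -0.  1.]]
[[-0.0003 -1.     -0.0002]
 [ 1.     -0.0003 -0.0001]
 [ 0.0001 -0.0002  1.    ]]
```

```bash
sed -i 's/^SG=0/SG=np.pi\/2\nP0=np.array([ 0.0004,0.069,0.2657,0.6106,0.1117,0.4328,0.3503,-0.0001])/' kin.py
python3 - <<'E'
from kin import *
st=state(); mo=np.array([.0012,.0004,.0086]); res=[]
qs=[st["q"],np.array([.3,.6,1.4,0.,.4,1.6]),np.array([.3,.9,1.2,3.1,.5,-1.5]),np.array([.3,.6,1.6,1.5,.5,0])]
for x,y in((.52,.2),(.55,.15),(.6,.2),(.62,.18),(.45,.4),(.55,.4),(.6,.3),(.62,.25),(.5,.3)):
  for az in(-60,-30,0,20,40,60,90):
    R=Rtool(az,30); s=ik(np.array([x,y,.062])-R@mo,R,P0,qs)
    if s.cost<1e-6: res.append((np.min(np.minimum(s.x-lo,hi-s.x)),x,y,az,s.x))
res.sort(key=lambda r:-r[0])
for r in res[:14]: print(r)
E
```

```text
(np.float64(0.7331720921291816), 0.62, 0.18, 90, array([-0.3181,  0.8741,  1.6468,  1.0148,  1.3189, -0.9638]))
(np.float64(0.7069504047072483), 0.62, 0.25, 90, array([-0.2098,  0.8675,  1.673 ,  1.0996,  1.2552, -0.9498]))
(np.float64(0.6760375162581362), 0.6, 0.2, 90, array([-0.2971,  0.86  ,  1.704 ,  1.0406,  1.2865, -0.9957]))
(np.float64(0.6516550314303238), 0.6, 0.3, 90, array([-0.1343,  0.8544,  1.7283,  1.1702,  1.1999, -0.9719]))
(np.float64(0.5877779340574618), 0.55, 0.15, 90, array([-0.4064,  0.8408,  1.7922,  0.9723,  1.2974, -1.0877]))
(np.float64(0.549971727836176), 0.55, 0.4, 90, array([ 0.0356,  0.8336,  1.83  ,  1.3408,  1.0949, -1.0273]))
(np.float64(0.49119784451667403), 0.52, 0.2, 90, array([-0.3414,  0.8239,  1.8888,  1.0468,  1.2301, -1.142 ]))
(np.float64(0.41840796981012707), 0.5, 0.3, 90, array([-0.1613,  0.8147,  1.9616,  1.2244,  1.1403, -1.1723]))
(np.float64(0.3564067550539609), 0.62, 0.18, 60, array([-0.337 ,  0.8098,  2.0236,  1.5725,  1.0179, -1.213 ]))
(np.float64(0.33794363617094314), 0.62, 0.25, 60, array([-0.191 ,  0.809 ,  2.0421,  1.7255,  0.9764, -1.2378]))
(np.float64(0.32405227023972394), 0.45, 0.4, 90, array([ 0.0435,  0.8086,  2.0559,  1.4551,  1.0573, -1.2517]))
(np.float64(0.30393190778383206), 0.6, 0.2, 60, array([-0.3093,  0.8083,  2.0761,  1.6308,  1.0117, -1.2732]))
(np.float64(0.294093303801334), 0.6, 0.3, 60, array([-0.087 ,  0.8083,  2.0859,  1.859 ,  0.9588, -1.2962]))
(np.float64(0.2297803014181543), 0.6, 0.3, 0, array([ 0.6389,  0.8109,  2.1502,  3.8572,  0.9063, -1.7072]))
```

Run:
```python
from kin import *
from scipy.spatial.transform import Slerp
st=state(); mo=np.array([.0012,.0004,.0086]); Ra=Ro.from_rotvec(st["ee_rot"])
for x,y,az in((.57,.3,90),(.57,.3,110),(.6,.3,100)):
    Rf=Rtool(az,30); pf=np.array([x,y,.14])-Rf@mo
    sl=Slerp([0,1],Ro.concatenate([Ra,Ro.from_matrix(Rf)])); q=st["q"]; mx=0
    print(x,y,az,rel(st,pf,Rf),np.linalg.norm(rel(st,pf,Rf)[1]))
    N=24
    for k in range(1,N+1):
        R=sl(k/N).as_matrix(); p=st["tool_pos"]+(pf-st["tool_pos"])*k/N
        s=ik(p,R,P0,[q]); dq=np.abs(s.x-q).max(); q=s.x
        if k%4==0 or s.cost>1e-6: print(k,q,"%.1e"%s.cost,"dq",round(dq,2))
    s=ik(pf-[0,0,.078],Rf,P0,[q]);print("low",s.x,s.cost)
```

```text
0.57 0.3 90 (array([ 0.0646, -0.0523,  0.0429]), array([ 48.843 ,  15.2566, -64.5593])) 82.37900316041123
4 [ 0.0639  0.3655  2.2083  1.5416  0.4001 -0.1163] 8.0e-21 dq 0.11
8 [-0.0323  0.4285  2.1888  1.5538  0.5978 -0.409 ] 3.0e-17 dq 0.06
12 [-0.1024  0.4987  2.132   1.4664  0.7774 -0.5865] 6.2e-21 dq 0.04
16 [-0.1415  0.5692  2.0428  1.3527  0.9396 -0.7107] 3.7e-21 dq 0.04
20 [-0.1526  0.6373  1.9282  1.2394  1.0914 -0.8072] 4.3e-21 dq 0.04
24 [-0.1414  0.7026  1.7951  1.1364  1.2381 -0.8908] 3.2e-21 dq 0.04
low [-0.1414  0.8393  1.7995  1.1854  1.1817 -1.0291] 3.519874136125634e-23
0.57 0.3 110 (array([ 0.067 , -0.0521,  0.0443]), array([ 63.7204,   9.9941, -77.4336])) 100.77761397104491
4 [ 0.0269  0.375   2.1935  1.458   0.464  -0.1025] 3.3e-23 dq 0.1
8 [-0.0832  0.4532  2.1378  1.3855  0.7054 -0.3629] 3.2e-19 dq 0.06
12 [-0.1424  0.5391  2.0313  1.251   0.9208 -0.5218] 1.0e-19 dq 0.05
16 [-0.1556  0.625   1.8875  1.1184  1.1204 -0.6403] 6.5e-20 dq 0.05
20 [-0.1349  0.7084  1.7193  1.0026  1.312  -0.7446] 3.3e-20 dq 0.05
24 [-0.0915  0.7885  1.5362  0.9034  1.4978 -0.8484] 2.5e-20 dq 0.05
low [-0.0915  0.9031  1.5402  0.9137  1.4248 -0.9425] 7.446392850168053e-25
0.6 0.3 100 (array([ 0.092 , -0.0472,  0.0574]), array([ 56.2657,  12.7182, -71.0424])) 91.51286418068904
4 [ 0.0443  0.374   2.1912  1.4852  0.433  -0.0945] 1.5e-22 dq 0.1
8 [-0.0583  0.4474  2.1433  1.4482  0.6525 -0.3604] 1.3e-19 dq 0.05
12 [-0.122   0.5279  2.0506  1.3347  0.8514 -0.52  ] 3.4e-20 dq 0.05
16 [-0.1475  0.6094  1.9219  1.212   1.036  -0.634 ] 6.6e-20 dq 0.05
20 [-0.1426  0.6897  1.7668  1.1003  1.214  -0.7281] 6.0e-20 dq 0.04
24 [-0.1161  0.7687  1.5925  1.004   1.3891 -0.8157] 8.1e-20 dq 0.05
low [-0.116   0.8873  1.5966  1.0267  1.3243 -0.9224] 1.0752237966791932e-24
```

Emit:
{"api": "drive_tool", "payload": {
  "steps": [
    [[0.005,-0.004,0.004],[4.07,1.27,-5.38],0.03],
    [[0.011,-0.009,0.007],[8.14,2.54,-10.76],0.03],
    [[0.016,-0.013,0.011],[12.2,3.81,-16.14],0.03],
    [[0.022,-0.017,0.014],[16.28,5.09,-21.52],0.03],
    [[0.027,-0.022,0.018],[20.35,6.36,-26.9],0.03],
    [[0.032,-0.026,0.021],[24.42,7.63,-32.28],0.03],
    [[0.038,-0.031,0.025],[28.5,8.9,-37.66],0.03],
    [[0.043,-0.035,0.029],[32.56,10.17,-43.04],0.03],
    [[0.048,-0.039,0.032],[36.63,11.44,-48.42],0.03],
    [[0.054,-0.044,0.036],[40.7,12.71,-53.8],0.03],
    [[0.059,-0.048,0.039],[44.77,13.98,-59.18],0.03],
    [[0.065,-0.052,0.043],[48.84,15.26,-64.56],0.03]
  ]
}}

```text
time: 8.95
tool_pos: [0.5704, 0.2914, 0.143]
ee_rot: [-1.581, -1.59, -0.906]
ft_force: [0.6, -0.8, -1.7]
grip_width: 0.497
```

Run:
```python
from plan import *
st=state(); print(st["time"],st["q"],st["tool_pos"],st["ft_force"],st["grip_width"]); R0=Ro.from_rotvec(st["ee_rot"]).as_matrix();print(R0)
print("axis",R0@[.8663,.0024,-.4995],"mid",st["tool_pos"]+R0@[.0012,.0004,.0086])
mo=np.array([.0012,.0004,.0086]); R=Rtool(90,30); print(rel(st,np.array([.57,.3,.14])-R@mo,R),rel(st,np.array([.57,.3,.065])-R@mo,R))
c=cam("wrist"); c2=cam("scene")
im=np.hstack([c["im"],cv2.resize(c2["im"][150:330,200:440],(560,420))]); cv2.imwrite("pics/g3.png",cv2.resize(im,(800,300))[:,:,::-1])
```

```text
8.95 [-0.1405  0.7031  1.7872  1.126   1.2413 -0.882 ] [0.5704 0.2914 0.143 ] [ 0.6417 -0.762  -1.693 ] 0.4968735619790914
[[-0.0015  1.     -0.0067]
 [ 0.5042  0.0065  0.8636]
 [ 0.8636 -0.0021 -0.5042]]
axis [0.0045 0.0054 1.    ] mid [0.5708 0.2995 0.1397]
(array([ 0.0005, -0.0008,  0.0004]), array([-0.3855,  0.2761,  0.0831])) (array([-0.0643, -0.0007,  0.0382]), array([-0.3855,  0.2761,  0.0831]))
```

View pics/g3.png

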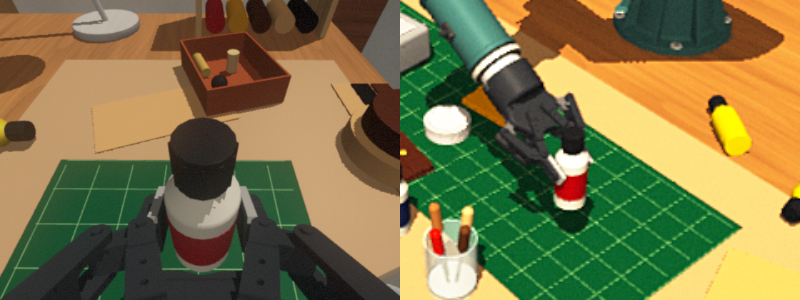

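The bottle is upright in the gripper. I'll lower it to just above the mat, then creep down to contact.

Emit:
{"api": "drive_tool", "payload": {
  "steps": [
    [[-0.026,0,0.015],[0,0,0],0.03],
    [[-0.045,0,0.026],[0,0,0],0.03],
    [[-0.058,0,0.034],[0,0,0],0.03],
    [[-0.064,0,0.037],[0,0,0],0.03],
    [[-0.064,0,0.037],[0,0,0],0.03]
  ]
}}

```text
time: 9.55
tool_pos: [0.5712, 0.2925, 0.0704]
ee_rot: [-1.583, -1.585, -0.914]
ft_force: [-1.2, 0.1, -1.4]
grip_width: 0.496
```

Emit:
{"api": "drive_tool", "payload": {
  "steps": [
    [[-0.0009,0,0.0005],[0,0,0],0.03],
    [[-0.0017,0,0.001],[0,0,0],0.03],
    [[-0.0026,0,0.0015],[0,0,0],0.03],
    [[-0.0026,0,0.0015],[0,0,0],0.03]
  ]
}}

```text
time: 9.95
tool_pos: [0.5723, 0.2925, 0.0686]
ee_rot: [-1.581, -1.587, -0.918]
ft_force: [0.4, 1.1, -2.1]
grip_width: 0.498
```

Emit:
{"api": "drive_tool", "payload": {
  "steps": [
    [[-0.0009,0,0.0005],[0,0,0],0.03],
    [[-0.0013,0,0.0008],[0,0,0],0.03],
    [[-0.0013,0,0.0008],[0,0,0],0.03]
  ]
}}

```text
time: 10.25
tool_pos: [0.5721, 0.2926, 0.0667]
ee_rot: [-1.581, -1.587, -0.917]
ft_force: [-0.5, 0.2, -1.2]
grip_width: 0.496
```

Emit:
{"api": "drive_tool", "payload": {
  "steps": [
    [[-0.0009,0,0.0005],[0,0,0],0.03],
    [[-0.0017,0,0.001],[0,0,0],0.03],
    [[-0.0017,0,0.001],[0,0,0],0.03]
  ]
}}

```text
time: 10.55
tool_pos: [0.5721, 0.2926, 0.0645]
ee_rot: [-1.582, -1.587, -0.917]
ft_force: [0.0, -0.2, -1.5]
grip_width: 0.495
```

Emit:
{"api": "drive_tool", "payload": {
  "steps": [
    [[-0.0009,0,0.0005],[0,0,0],0.03],
    [[-0.0013,0,0.0008],[0,0,0],0.03],
    [[-0.0013,0,0.0008],[0,0,0],0.03]
  ]
}}

```text
time: 10.85
tool_pos: [0.5721, 0.2928, 0.064]
ee_rot: [-1.58, -1.586, -0.918]
ft_force: [-2.0, -2.7, 5.1]
grip_width: 0.496
```

Run:
```python
from plan import *
st=state(); R0=Ro.from_rotvec(st["ee_rot"]).as_matrix(); print(st["ft_force"])
print("axis",R0@[.8663,.0024,-.4995],"mid",st["tool_pos"]+R0@[.0012,.0004,.0086])
c2=cam("scene"); save(c2,"g4.png",(230,170,400,290),4.5)
print(viewer.landmark_of("oxblood_base","scene"),proj(c2,st["tool_pos"]+R0@[.0012,.0004,.0086]-[0,0,.06]),proj(c2,[.571,.3,0]))
```

```text
[-1.9737 -2.7098  5.1165]
axis [-0.0015 -0.0011  1.    ] mid [0.5725 0.3008 0.0607]
[{'uv': [457.9, 255.0], 'score': 0.77}, {'uv': [401.2, 233.8], 'score': 0.63}, {'uv': [300.0, 293.7], 'score': 0.56}] [301.4923 292.4688] [301.688 292.206]
```

View pics/g4.png

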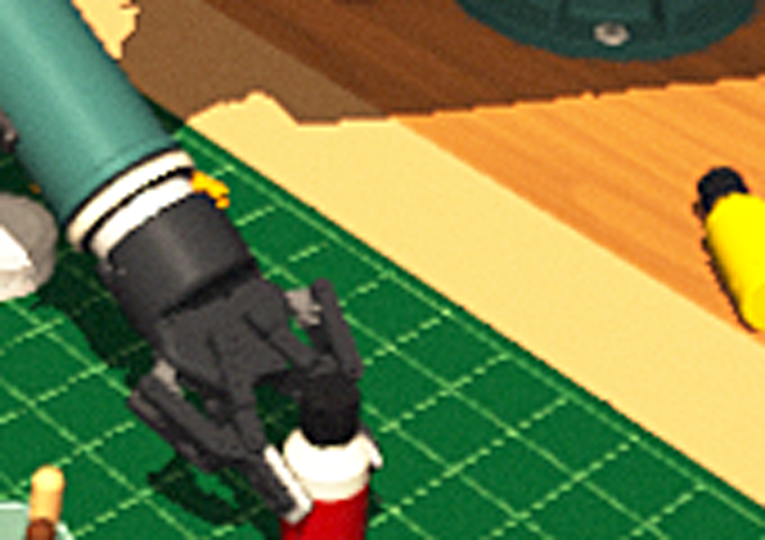

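Contact is made (about 6 N up) and the bottle is upright. Releasing, then backing off along the tool axis.

Emit:
{"api": "drive_tool", "payload": {
  "steps": [
    [[0,0,0],[0,0,0],0.05],
    [[0,0,0],[0,0,0],0.06],
    [[0,0,0],[0,0,0],0.07],
    [[0,0,0],[0,0,0],0.0854],
    [[0,0,0],[0,0,0],0.0854],
    [[0,0,0],[0,0,0],0.0854],
    [[0,0,0],[0,0,0],0.0854]
  ]
}}

```text
time: 11.65
tool_pos: [0.5721, 0.2927, 0.0631]
ee_rot: [-1.581, -1.587, -0.917]
ft_force: [0.4, 0.6, -0.4]
grip_width: 1.0
```

Emit:
{"api": "drive_tool", "payload": {
  "steps": [
    [[0,0,-0.01],[0,0,0],0.0854],
    [[0,0,-0.03],[0,0,0],0.0854],
    [[0,0,-0.05],[0,0,0],0.0854],
    [[0,0,-0.08],[0,0,0],0.0854],
    [[0,0,-0.11],[0,0,0],0.0854],
    [[0,0,-0.13],[0,0,0],0.0854]
  ]
}}

```text
time: 12.25
tool_pos: [0.5728, 0.1775, 0.1295]
ee_rot: [-1.583, -1.587, -0.919]
ft_force: [-0.1, -0.0, -0.4]
grip_width: 1.001
```

Run:
```python
from kin import *
from scipy.spatial.transform import Slerp
st=state(); print(st["time"],st["q"],st["tool_pos"],st["ft_force"])
c=cam("wrist"); c2=cam("scene"); print([ (d["uv"],d["score"]) for d in viewer.landmark_of("oxblood_mid","scene")],proj(c2,[.5725,.3008,.06]))
im=np.hstack([c["im"],cv2.resize(c2["im"][150:330,200:440],(560,420))]); cv2.imwrite("pics/g5.png",cv2.resize(im,(800,300))[:,:,::-1])
# feasibility of tool-down yaw options: at bottle & cradle
def Rd(yaz):
    a=np.radians(yaz); y=np.array([np.cos(a),np.sin(a),0]); z=np.array([0,0,-1.]); return np.c_[np.cross(y,z),y,z]
for yaz in(-150,-120,-90,-60,-30,0,30,60,90,120,150):
    o=[]
    for p in((.5725,.3008,.25),(.536,-.246,.36),(.536,-.246,.235)):
        s=ik(np.array(p),Rd(yaz),P0,[st["q"],np.array([.4,.35,1.5,0,1.27,0.])]); o.append((round(s.cost,6),s.x.round(2)))
    print(yaz,o)
```

```text
12.25 [-0.3351  0.7367  1.7605  0.9997  1.3377 -0.9536] [0.5728 0.1775 0.1295] [-0.1182 -0.0324 -0.3765]
[([301.2, 273.8], 0.7), ([446.9, 263.9], 0.63), ([392.8, 221.9], 0.57)] [302.5553 274.4049]
-150 [(np.float64(6.3e-05), array([0.37, 0.43, 1.41, 0.01, 1.31, 2.98])), (np.float64(0.0), array([-0.55,  0.27,  1.38, -0.  ,  1.5 ,  2.07])), (np.float64(0.0), array([-0.55,  0.36,  1.55, -0.  ,  1.23,  2.07]))]
-120 [(np.float64(0.0), array([0.38, 0.43, 1.41, 0.  , 1.31, 2.47])), (np.float64(0.0), array([-0.55,  0.27,  1.38, -0.  ,  1.5 ,  1.55])), (np.float64(0.0), array([-0.55,  0.36,  1.55,  0.  ,  1.23,  1.55]))]
-90 [(np.float64(0.0), array([0.38, 0.43, 1.41, 0.  , 1.31, 1.95])), (np.float64(0.0), array([-0.55,  0.27,  1.38,  0.  ,  1.5 ,  1.02])), (np.float64(0.0), array([-0.55,  0.36,  1.55,  0.  ,  1.23,  1.02]))]
-60 [(np.float64(0.0), array([0.38, 0.43, 1.41, 0.  , 1.31, 1.42])), (np.float64(0.0), array([-0.55,  0.27,  1.38,  0.  ,  1.5 ,  0.5 ])), (np.float64(0.0), array([-0.55,  0.36,  1.55, -0.  ,  1.23,  0.5 ]))]
-30 [(np.float64(0.0), array([ 0.38,  0.43,  1.41, -0.  ,  1.
[... 748 characters left out ...]
([-0.55,  0.36,  1.55, -0.  ,  1.23, -1.59]))]
90 [(np.float64(0.0), array([ 0.38,  0.43,  1.41,  0.  ,  1.31, -1.19])), (np.float64(0.0), array([-0.55,  0.27,  1.38,  0.  ,  1.5 , -2.12])), (np.float64(0.0), array([-0.55,  0.36,  1.55,  0.  ,  1.23, -2.12]))]
120 [(np.float64(0.0), array([ 0.38,  0.43,  1.41, -0.  ,  1.31, -1.72])), (np.float64(0.0), array([-0.55,  0.27,  1.38, -0.  ,  1.5 , -2.64])), (np.float64(0.0), array([-0.55,  0.36,  1.55, -0.  ,  1.23, -2.64]))]
150 [(np.float64(0.0), array([ 0.38,  0.43,  1.41, -0.  ,  1.31, -2.24])), (np.float64(0.010946), array([-0.49,  0.27,  1.38, -0.08,  1.48, -2.98])), (np.float64(0.008448), array([-0.48,  0.36,  1.56, -0.09,  1.21, -2.98]))]
```

View pics/g5.png

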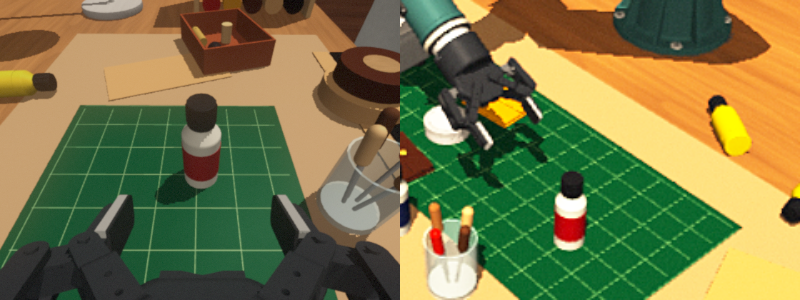

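The pictures show the bottle standing upright on the mat (scene px 301,274) with the gripper clear of it. Next I go over it with the tool pointing down, to regrasp it by the cap.

Run:
```python
from kin import *
st=state()
Rd=np.c_[[0,1.,0],[1.,0,0],[0,0,-1.]]
for p in((.573,.2,.24),(.5725,.3008,.24)): print(rel(st,np.array(p),Rd))
q=st["q"]
from scipy.spatial.transform import Slerp
sl=Slerp([0,1],Ro.concatenate([Ro.from_rotvec(st["ee_rot"]),Ro.from_matrix(Rd)]))
for k in range(1,9):
    s=ik(st["tool_pos"]+(np.array([.573,.2,.24])-st["tool_pos"])*k/8,sl(k/8).as_matrix(),P0,[q]); print(s.x,s.cost<1e-6); q=s.x
```

```text
(array([ 0.1069,  0.0006, -0.0369]), array([  0.3338, -59.9693,   0.1127]))
(array([ 0.1574, -0.    ,  0.0503]), array([  0.3338, -59.9693,   0.1127]))
[-0.2867  0.6479  1.7603  0.9269  1.2611 -0.8363] True
[-0.2312  0.5684  1.7483  0.8321  1.1987 -0.701 ] True
[-0.1673  0.501   1.7263  0.7172  1.1522 -0.5504] True
[-0.0961  0.4476  1.6954  0.5842  1.1254 -0.3885] True
[-0.0193  0.409   1.6569  0.4385  1.1216 -0.2221] True
[ 0.0608  0.3855  1.6122  0.2877  1.1423 -0.0597] True
[0.142  0.3764 1.5629 0.1397 1.1863 0.0904] True
[0.2219 0.3806 1.5105 0.     1.2505 0.2219] True
```

Emit:
{"api": "drive_tool", "payload": {
  "steps": [
    [[0.03,0,-0.015],[0,-3,0],0.0854],
    [[0.06,0,-0.03],[0,-10,0],0.0854],
    [[0.09,0,-0.036],[0,-18,0],0.0854],
    [[0.107,0,-0.037],[0.2,-26,0],0.0854],
    [[0.107,0,-0.037],[0.2,-34,0],0.0854],
    [[0.107,0,-0.037],[0.3,-42,0.1],0.0854],
    [[0.12,0,-0.015],[0.3,-50,0.1],0.0854],
    [[0.132,0,0.008],[0.3,-57,0.1],0.0854],
    [[0.145,0,0.03],[0.3,-60,0.1],0.0854],
    [[0.157,0,0.05],[0.3,-60,0.1],0.0854],
    [[0.157,0,0.05],[0.3,-60,0.1],0.0854]
  ]
}}

```text
time: 13.5
tool_pos: [0.5696, 0.3063, 0.238]
ee_rot: [-2.211, -2.228, 0.002]
ft_force: [-0.3, -0.2, -0.2]
grip_width: 1.002
```

Run:
```python
from plan import *
st=state(); print(st["time"],st["q"],st["tool_pos"]); R=Ro.from_rotvec(st["ee_rot"]).as_matrix();print(R)
c=cam("wrist"); save(c,"w6.png",s=1.4)
L=viewer.landmark_of("oxblood_mid","wrist"); print(L)
for d in L[:1]: print(ray(c,d["uv"],.06))
print("cap top expected px",proj(c,[.5725,.3008,.12])*1.4)
```

```text
13.5 [0.3854 0.4396 1.4194 0.0023 1.2853 0.3768] [0.5696 0.3063 0.238 ]
[[-0.0079  1.     -0.0033]
 [ 1.      0.0079  0.0011]
 [ 0.0011 -0.0033 -1.    ]]
[{'uv': [282.9, 199.0], 'score': 0.62}]
[0.57   0.2995 0.06  ]
cap top expected px [400.3647 307.1058]
```

View pics/w6.png

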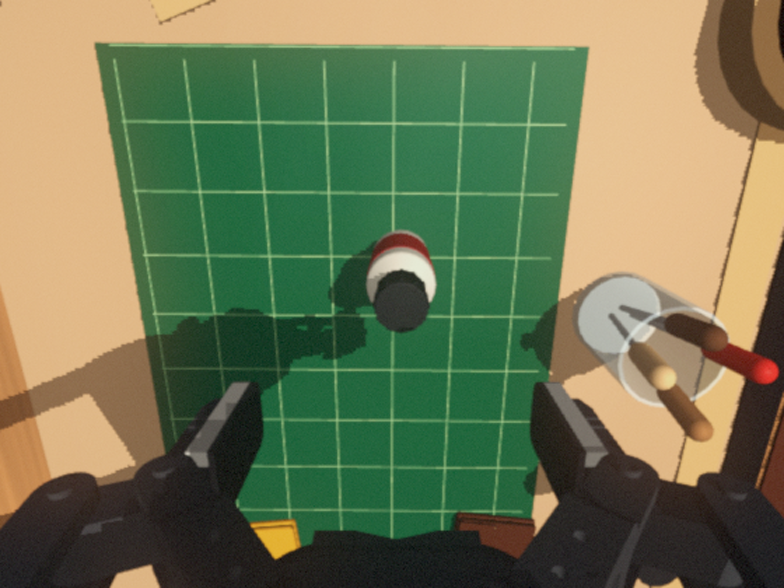

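The picture shows the cap at (401,304), against a predicted (400,307), so it is within 2 mm. Descending onto the cap and gripping.

Emit:
{"api": "drive_tool", "payload": {
  "steps": [
    [[-0.0045,0.0035,0.03],[0,0,0],0.0854],
    [[-0.0045,0.0035,0.065],[0,0,0],0.0854],
    [[-0.0045,0.0035,0.095],[0,0,0],0.0854],
    [[-0.0045,0.0035,0.112],[0,0,0],0.0854],
    [[-0.0045,0.0035,0.12],[0,0,0],0.0854],
    [[-0.0045,0.0035,0.121],[0,0,0],0.07],
    [[-0.0045,0.0035,0.121],[0,0,0],0.055],
    [[-0.0045,0.0035,0.121],[0,0,0],0.045],
    [[-0.0045,0.0035,0.121],[0,0,0],0.038]
  ],
  "newtons": 60
}}

```text
time: 14.5
tool_pos: [0.5756, 0.2976, 0.1194]
ee_rot: [-2.219, -2.224, -0.002]
ft_force: [-0.8, 0.1, 0.5]
grip_width: 0.445
```

Emit:
{"api": "drive_tool", "payload": {
  "steps": [
    [[0,0,0],[0,0,0],0.032],
    [[0,0,0],[0,0,0],0.028],
    [[0,0,0],[0,0,0],0.02],
    [[0,0,0],[0,0,0],0.02],
    [[0,0,0],[0,0,0],0.02],
    [[0,0,0],[0,0,0],0.02]
  ]
}}

```text
time: 15.1
tool_pos: [0.5747, 0.2976, 0.1191]
ee_rot: [-2.218, -2.223, 0.001]
ft_force: [-2.5, -0.2, 6.4]
grip_width: 0.332
```

Run:
```python
from plan import *
st=state(); print(st["time"],st["q"],st["tool_pos"],st["ft_force"],st["grip_width"]); R=Ro.from_rotvec(st["ee_rot"]).as_matrix();print(R)
c=cam("scene"); save(c,"s7.png",(240,190,360,310),5)
```

```text
15.1 [0.3708 0.5603 1.5353 0.001  1.0469 0.3677] [0.5747 0.2976 0.1191] [-2.5139 -0.22    6.4074] 0.3316367329425279
[[-0.0025  1.     -0.0012]
 [ 1.      0.0025  0.0005]
 [ 0.0005 -0.0012 -1.    ]]
```

View pics/s7.png

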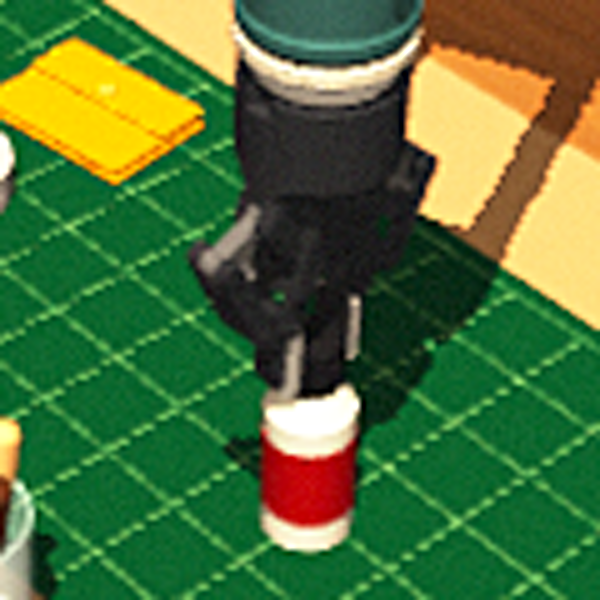

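The gripper has the cap. Lifting, then I measure the bottle's offset from the tool and fit the cradle's orange rim in two cameras.

Emit:
{"api": "drive_tool", "payload": {
  "steps": [
    [[0,0,-0.01],[0,0,0],0.02],
    [[0,0,-0.03],[0,0,0],0.02],
    [[0,0,-0.06],[0,0,0],0.02],
    [[0,0,-0.1],[0,0,0],0.02],
    [[0,0,-0.14],[0,0,0],0.02],
    [[0,0,-0.17],[0,0,0],0.02],
    [[0,0,-0.19],[0,0,0],0.02],
    [[0,0,-0.19],[0,0,0],0.02]
  ]
}}

```text
time: 15.95
tool_pos: [0.5768, 0.298, 0.3124]
ee_rot: [2.217, 2.223, 0.009]
ft_force: [1.3, -0.3, -1.5]
grip_width: 0.329
```

Run:
```python
from plan import *
st=state(); print(st["time"],st["q"],st["tool_pos"],st["ft_force"],st["grip_width"])
s=cam("scene");t=cam("top");w=cam("wrist")
im=np.hstack([cv2.resize(s["im"][140:200,155:215],(390,390),interpolation=cv2.INTER_CUBIC),cv2.resize(t["im"][150:210,375:435],(390,390),interpolation=cv2.INTER_CUBIC)])
cv2.imwrite("pics/cr.png",im[:,:,::-1]); save(w,"w8.png",s=1.0); save(s,"s8.png",(220,150,360,290),4)
for n,c,b in(("scene",s,(155,130,215,200)),("top",t,(375,150,435,210))):
    sub=c["im"][b[1]:b[3],b[0]:b[2]].astype(int); h=cv2.cvtColor(c["im"],cv2.COLOR_RGB2HSV)[b[1]:b[3],b[0]:b[2]].astype(int)
    m=(h[...,0]>5)&(h[...,0]<22)&(h[...,1]>150)&(h[...,2]>80)
    nn,l,ss,ce=cv2.connectedComponentsWithStats(m.astype(np.uint8),connectivity=8); print(n,ss[1:])
    k=1+np.argmax(ss[1:,4]); ys,xs=np.nonzero(l==k); pts=np.c_[xs+b[0],ys+b[1]].astype(np.float32)
    e=cv2.fitEllipse(cv2.convexHull(pts)); print(e, ray(c,e[0],.154))
```

```text
15.95 [0.3703 0.3843 1.3226 0.0005 1.4287 0.3679] [0.5768 0.298  0.3124] [ 1.2631 -0.336  -1.4519] 0.3292566604971833
scene [[  6   1   3   1   3]
 [  0   0  39  23 106]
 [ 55   0   5   3  11]
 [  0   2   2   1   2]
 [ 22  10  10   2  16]
 [ 41  17   1   1   1]
 [ 44  19   1   1   1]
 [ 47  21   1   1   1]
 [ 16  23   1   1   1]
 [ 49  22   2   2   2]
 [ 17  25   1   1   1]
 [ 52  24   2   2   2]
 [ 56  27   1   1   1]
 [  7  29   1   1   1]
 [ 59  29   1   1   1]
 [  4  30   1   1   1]]
((155.82171630859375, 137.83729553222656), (22.055728912353516, 76.90630340576172), 104.66693115234375) [ 0.5695 -0.3335  0.154 ]
top [[20 16 23 26 94]
 [40 19  2  2  3]
 [44 23  1  3  3]
 [44 31  1  1  1]]
((406.5252685546875, 178.49063110351562), (24.330656051635742, 25.591304779052734), 155.73040771484375) [ 0.5325 -0.2465  0.154 ]
```

View pics/cr.png

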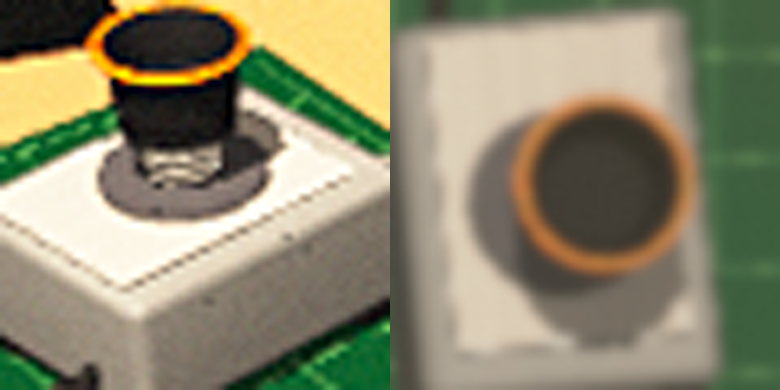

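View pics/s8.png

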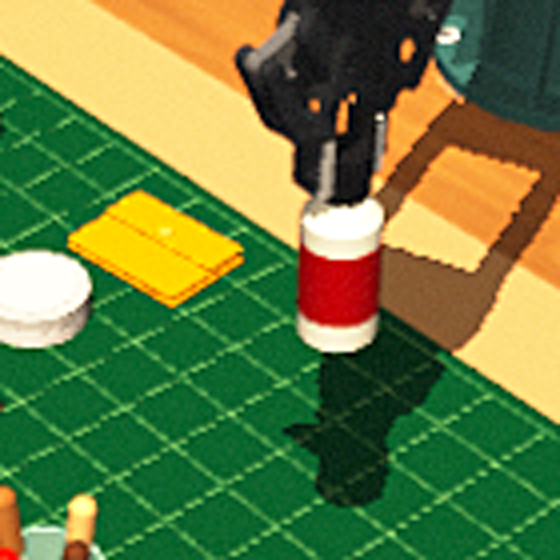

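View pics/w8.png

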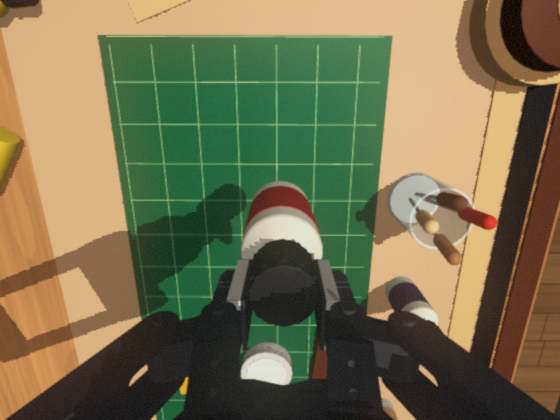

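Run:
```python
from plan import *
s=cam("scene");t=cam("top"); st=state()
u,v=(180.8,146.8),(407.7,178.5)
print("scene",ray(s,u,.154),"top",ray(t,v,.154),"tri",tri(s,u,t,v))
# bottle: base visible, segmentation in scene: body centre via red band
h=s["im"].astype(int); red=(h[...,0]>90)&(h[...,1]<60)&(h[...,2]<60); red[:, :285]=0; red[:,330:]=0; red[:190]=0; red[250:]=0
n,l,ss,ce=cv2.connectedComponentsWithStats(red.astype(np.uint8)); k=1+np.argmax(ss[1:,4]); x,y,w,hh,_=ss[k]; print("red scene",ss[k],ce[k])
# predict for candidate offsets: visible silhouettes of band edges: project cylinder r=.022 
tp=st["tool_pos"]
for dy in(0,.002,.004,.006):
    ax=np.array([tp[0],tp[1]+dy,0]); zb=.1957
    pts=[]
    for a in np.linspace(0,2*np.pi,60):
        for z in(0,.078): pts.append(proj(s,ax+[.022*np.cos(a),.022*np.sin(a),tp[2]-.119+z]))
    pts=np.array(pts); print(dy,"u range",pts[:,0].min(),pts[:,0].max(),"bottom v",pts[:,1].max())
save(s,"s9.png",(285,190,325,245),10)
```

```text
scene [ 0.5427 -0.2417  0.154 ] top [ 0.5325 -0.2496  0.154 ] tri [ 0.5348 -0.2527  0.146 ]
red scene [295 212  22  21 325] [304.9877 222.7877]
0 u range 293.39559911961635 315.38500823045416 bottom v 237.90791367986108
0.002 u range 294.0149073761536 316.0532587084635 bottom v 238.35375705985507
0.004 u range 294.63547400573106 316.7229234085957 bottom v 238.8005203526288
0.006 u range 295.2573028475833 317.3940068249951 bottom v 239.24820640821957
```

View pics/s9.png

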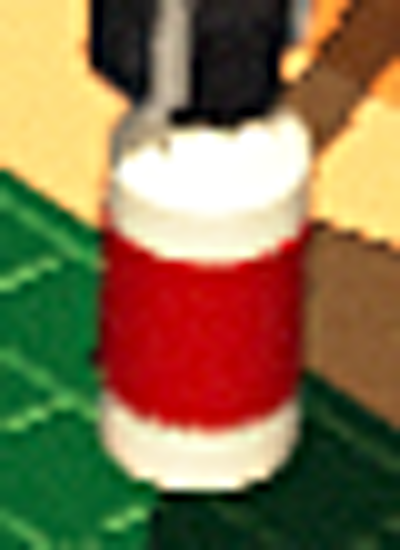

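The grip is straight, with the bottle axis about 4 mm to the +y side of the TCP. The rim was cropped in the scene view, so I'll move beside the cradle for a close wrist view.

Emit:
{"api": "drive_tool", "payload": {
  "steps": [
    [[-0.03,-0.006,0],[0,0,0],0.02],
    [[-0.075,-0.015,0],[0,0,0],0.02],
    [[-0.12,-0.024,0],[0,0,0],0.02],
    [[-0.165,-0.033,0],[0,0,0],0.02],
    [[-0.21,-0.042,0],[0,0,0],0.02],
    [[-0.255,-0.05,0],[0,0,0],0.02],
    [[-0.3,-0.06,0],[0,0,0],0.02],
    [[-0.345,-0.07,0],[0,0,0],0.02],
    [[-0.39,-0.08,0],[0,0,0],0.02],
    [[-0.435,-0.1,0],[0,0,0],0.02],
    [[-0.48,-0.115,0],[0,0,0],0.02],
    [[-0.52,-0.127,0],[0,0,0],0.02]
  ]
}}

```text
time: 17.4
tool_pos: [0.4474, -0.2245, 0.307]
ee_rot: [-2.217, -2.221, 0.003]
ft_force: [1.0, -0.6, -1.6]
grip_width: 0.326
```

Emit:
{"api": "drive_tool", "payload": {
  "steps": [
    [[-0.04,0,0],[0,0,0],0.02],
    [[-0.08,0,0],[0,0,0],0.02],
    [[-0.115,0,0],[0,0,0],0.02],
    [[-0.13,0,0],[0,0,0],0.02],
    [[-0.13,0,0],[0,0,0],0.02],
    [[-0.13,0,0],[0,0,0],0.02]
  ]
}}

```text
time: 18.0
tool_pos: [0.4491, -0.3518, 0.3072]
ee_rot: [-2.216, -2.221, 0.0]
ft_force: [0.2, -0.0, -2.0]
grip_width: 0.33
```

Run:
```python
from plan import *
st=state(); print(st["time"],st["q"],st["tool_pos"],st["ee_rot"],st["grip_width"])
w=cam("wrist"); save(w,"w10.png",s=1.4); print([(d["uv"],d["score"],ray(w,d["uv"],.129)) for d in viewer.landmark_of("cradle_seat","wrist")])
h=cv2.cvtColor(w["im"],cv2.COLOR_RGB2HSV).astype(int); m=(h[...,0]>5)&(h[...,0]<22)&(h[...,1]>170)&(h[...,2]>120)
n,l,ss,ce=cv2.connectedComponentsWithStats(m.astype(np.uint8)); 
for k in np.argsort(-ss[1:,4])[:4]+1: print(ss[k],ce[k])
```

```text
18.0 [-0.7854  0.274   1.4987 -0.0002  1.3728 -0.7873] [ 0.4491 -0.3518  0.3072] [-2.2165 -2.2209  0.0003] 0.3302601436179537
[([389.4, 73.5], 0.63, array([ 0.5376, -0.2496,  0.129 ]))]
[ 349   21   93   99 1444] [392.3213  69.1655]
[  1 142   1   1   1] [  1. 142.]
[ 59 219   1   1   1] [ 59. 219.]
[ 64 222   1   1   1] [ 64. 222.]
```

View pics/w10.png

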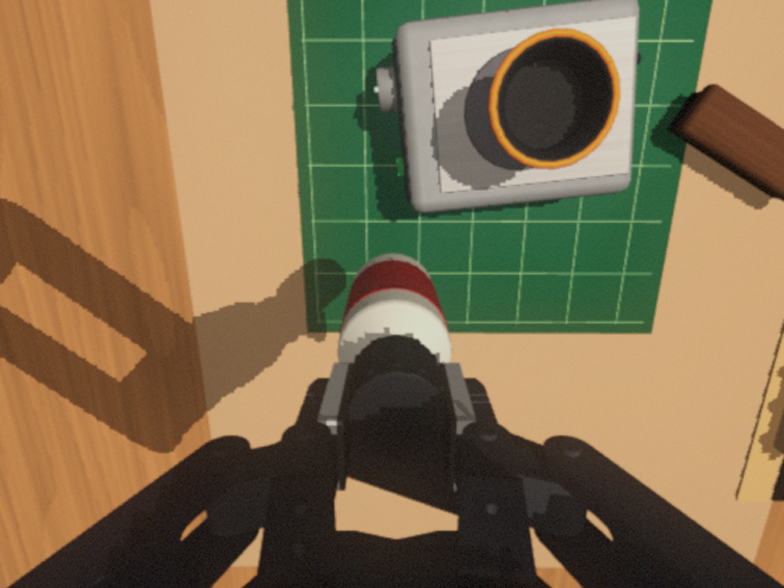

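```bash
cat > seat.py <<'E'
from plan import *
def rim(w):
    h=cv2.cvtColor(w["im"],cv2.COLOR_RGB2HSV).astype(int); m=(h[...,0]>5)&(h[...,0]<22)&(h[...,1]>170)&(h[...,2]>120)
    n,l,ss,ce=cv2.connectedComponentsWithStats(m.astype(np.uint8)); k=1+np.argmax(ss[1:,4])
    ys,xs=np.nonzero(l==k); H=cv2.convexHull(np.c_[xs,ys].astype(np.float32))[:,0]
    X=np.array([ray(w,u,.154)[:2] for u in H]); A=np.c_[2*X,np.ones(len(X))]; s=np.linalg.lstsq(A,(X**2).sum(1),rcond=None)[0]
    r=np.sqrt(s[2]+s[0]**2+s[1]**2); return s[:2],r
E
python3 - <<'E'
from seat import *
w=cam("wrist");st=state(); print(rim(w)); tp=st["tool_pos"]
for dx in(0,):
  for dy in(0,.002,.004,.006):
    P=np.array([proj(w,[tp[0]+dx+.022*np.cos(a),tp[1]+dy+.022*np.sin(a),tp[2]-.119+z]) for a in np.linspace(0,6.283,90) for z in (0.,)])
    print(dy,"base top row*1.4",P[:,1].min()*1.4,"cols",P[:,0].min()*1.4,P[:,0].max()*1.4)
    P=np.array([proj(w,[tp[0]+dx+.022*np.cos(a),tp[1]+dy+.022*np.sin(a),tp[2]-.119+.078]) for a in np.linspace(0,6.283,90)])
    print("   shoulder cols",P[:,0].min()*1.4,P[:,0].max()*1.4,P[:,1].min()*1.4)
s=cam("scene"); save(s,"s11.png",(130,80,270,220),4)
E
```

```text
(array([ 0.5345, -0.2506]), np.float64(0.03485316019180217))
0 base top row*1.4 257.63604872802637 cols 354.3625599338821 435.8719593767188
   shoulder cols 336.3979103187504 451.98744633916476 307.6522661093988
0.002 base top row*1.4 253.9134201878449 cols 354.2746145700908 435.9850793339216
   shoulder cols 336.21014314412264 452.204954820605 302.4894799383188
0.004 base top row*1.4 250.17187416017268 cols 354.1862340730593 436.0987585766967
   shoulder cols 336.0210558553651 452.42399511359656 297.28898349185505
0.006 base top row*1.4 246.4112660766144 cols 354.0974152053711 436.21300126313713
   shoulder cols 335.8306344815927 452.64458345708107 292.0503620876782
```

View pics/s11.png

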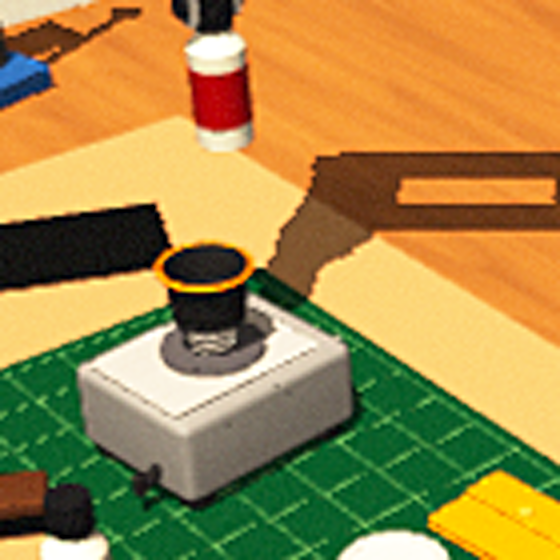

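The wrist picture shows the cradle rim clearly, centred at about (556,98) of the 1.4x image. The fit gives (0.5345,-0.2506), and the top view gives (0.5325,-0.2496). Moving over it.

Emit:
{"api": "drive_tool", "payload": {
  "steps": [
    [[0.02,0.017,0],[0,0,0],0.02],
    [[0.05,0.043,0],[0,0,0],0.02],
    [[0.08,0.069,0],[0,0,0],0.02],
    [[0.099,0.085,0],[0,0,0],0.02],
    [[0.099,0.085,0.01],[0,0,0],0.02],
    [[0.099,0.085,0.022],[0,0,0],0.02],
    [[0.099,0.085,0.022],[0,0,0],0.02]
  ]
}}

```text
time: 18.9
tool_pos: [0.5324, -0.2531, 0.2838]
ee_rot: [-2.215, -2.22, 0.004]
ft_force: [0.4, 0.8, -2.3]
grip_width: 0.324
```

Run:
```python
from seat import *
st=state(); print(st["time"],st["tool_pos"],st["ee_rot"],st["ft_force"])
w=cam("wrist");s=cam("scene");t=cam("top")
im=np.hstack([cv2.resize(s["im"][95:185,140:230],(400,400),interpolation=cv2.INTER_CUBIC),cv2.resize(t["im"][140:220,370:450],(400,400),interpolation=cv2.INTER_CUBIC)])
cv2.imwrite("pics/h1.png",im[:,:,::-1]); save(w,"w12.png",(160,80,400,320),3)
```

```text
18.9 [ 0.5324 -0.2531  0.2838] [-2.215  -2.2204  0.0039] [ 0.4489  0.8085 -2.3029]
```

View pics/h1.png

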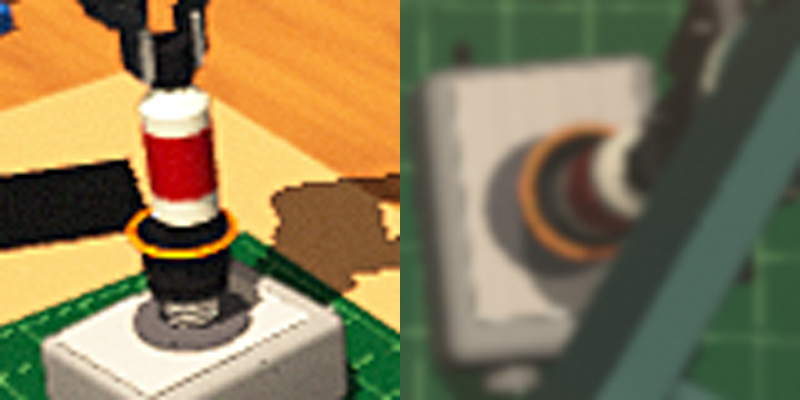

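View pics/w12.png

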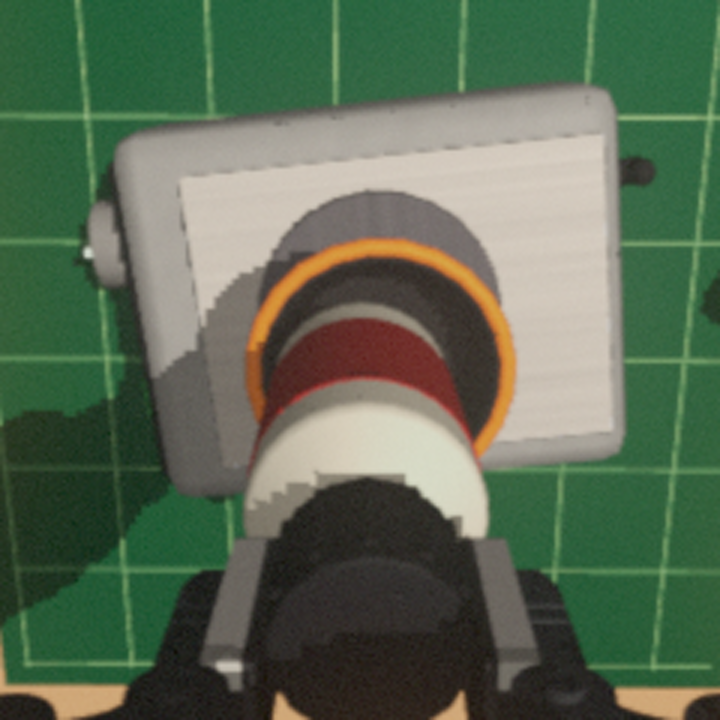

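Run:
```python
from seat import *
from scipy.optimize import least_squares
w=cam("wrist");s=cam("scene");st=state();tp=st["tool_pos"]
h=cv2.cvtColor(w["im"],cv2.COLOR_RGB2HSV).astype(int); m=((h[...,0]>5)&(h[...,0]<24)&(h[...,1]>150)&(h[...,2]>100)).astype(np.uint8)
n,l,ss,ce=cv2.connectedComponentsWithStats(m); k=1+np.argmax(ss[1:,4]); print(ss[k]); ys,xs=np.nonzero(l==k)
X=np.array([ray(w,u,.154)[:2] for u in zip(xs,ys)])
f=least_squares(lambda p:np.hypot(*(X-p[:2]).T)-p[2],[.535,-.25,.034]); print("ring wrist",f.x,f.cost)
hs=cv2.cvtColor(s["im"],cv2.COLOR_RGB2HSV).astype(int)
m=((hs[...,0]>10)&(hs[...,0]<24)&(hs[...,1]>200)&(hs[...,2]>150)).astype(np.uint8); m[:130]=0;m[160:]=0;m[:,:165]=0;m[:,200:]=0
ys,xs=np.nonzero(m); print(len(xs),xs.min(),xs.max(),ys.min(),ys.max())
X=np.array([ray(s,u,.154)[:2] for u in zip(xs,ys)])
f=least_squares(lambda p:np.hypot(*(X-p[:2]).T)-.034,[.535,-.25]); print("ring scene",f.x,f.cost)
# where does the scene camera see the base edge (crop x150-217 of 400/90): predicted
P=np.array([proj(s,[tp[0]+.022*np.cos(a),tp[1]+.003+.022*np.sin(a),tp[2]-.119]) for a in np.linspace(0,6.283,90)]); print("base scene cols",P[:,0].min(),P[:,0].max(),"bottom",P[:,1].max(),"obs",140+150*.225,140+217*.225,95+226*.225)
P=np.array([proj(w,[tp[0]+.022*np.cos(a),tp[1]+.003+.022*np.sin(a),tp[2]-.119]) for a in np.linspace(0,6.283,90)]); print("wrist base crop cols",(P[:,0].min()-160)*3,(P[:,0].max()-160)*3,(P[:,1].min()-80)*3)
```

```text
[    0     0    93   420 19750]
ring wrist [ 7801.7475 -1397.9498  7925.6312] 3.1329542153556744
63 168 193 142 152
ring scene [ 0.5393 -0.2475] 0.0002313131809540369
base scene cols 173.26143873292474 188.70197736226052 bottom 144.2214396301961 obs 173.75 188.825 145.85
wrist base crop cols 280.08239192668424 455.59930121751415 299.8778580654525
```

Run:
```python
from seat import *
from scipy.optimize import least_squares
w=cam("wrist");st=state();tp=st["tool_pos"]; print(tp,Ro.from_rotvec(st["ee_rot"]).as_matrix()[:,2])
h=cv2.cvtColor(w["im"],cv2.COLOR_RGB2HSV).astype(int); m=((h[...,0]>8)&(h[...,0]<24)&(h[...,1]>190)&(h[...,2]>150)).astype(np.uint8); m[:150]=0;m[235:]=0;m[:,:235]=0;m[:,340:]=0
ys,xs=np.nonzero(m); print(len(xs),xs.min(),xs.max(),ys.min())
X=np.array([ray(w,u,.154)[:2] for u in zip(xs,ys)])
f=least_squares(lambda p:np.hypot(*(X-p[:2]).T)-p[2],[.535,-.25,.034],loss='soft_l1',f_scale=.001); print("ring wrist",f.x,f.cost)
# red band fit: edges per row -> axis direction
im=w["im"].astype(int); r=(im[...,0]>60)&(im[...,1]<45)&(im[...,2]<45); r[:170]=0;r[235:]=0;r[:,:230]=0;r[:,340:]=0
# bottle silhouette fit: left/right edges of red by row
for y in range(186,226,5):
    xx=np.nonzero(r[y])[0]; 
    if len(xx): print(y,xx.min(),xx.max(),(xx.min()+xx.max())/2)
```

```text
[ 0.5342 -0.2545  0.2866] [-0.0008 -0.0004 -1.    ]
47 241 324 161
ring wrist [ 0.5347 -0.2503  0.0329] 1.626477528129279e-05
191 265 296 280.5
196 258 292 275.0
201 253 299 276.0
206 251 311 281.0
211 249 311 280.0
216 248 252 250.0
221 247 248 247.5
```

Run:
```python
from seat import *
s=cam("scene");w=cam("wrist");st=state();print(st["tool_pos"],"cam in tool",Ro.from_rotvec(st["ee_rot"]).as_matrix().T@((-w["R"].T@w["t"])-st["tool_pos"]),w["K"][:,2],w["R"])
c=np.array([.5345,-.2503,.154]); c0=proj(s,c); print("ring scene proj",c0,"obs 180.95,147.3")
zb=.166
for d in((0,0),(-.005,0),(0,-.005),(-.005,-.0055),(-.003,-.003)):
    P=np.array([proj(s,[c[0]+d[0]+.022*np.cos(a),c[1]+d[1]+.022*np.sin(a),zb]) for a in np.linspace(0,6.283,180)])-c0
    print(d,"colmid rel",(P[:,0].min()+P[:,0].max())/2,"bottom rel",P[:,1].max())
print("obs rel",181.3-180.95,145.85-147.3)
save(s,"s13.png",(160,110,205,165),12)
```

```text
[ 0.5343 -0.2542  0.2866] cam in tool [ 0.0795  0.0009 -0.1201] [282.8599 210.2365   1.    ] [[ 1.      0.002  -0.0012]
 [ 0.0023 -0.9502  0.3116]
 [-0.0005 -0.3117 -0.9502]]
ring scene proj [181.5249 144.7573] obs 180.95,147.3
(0, 0) colmid rel -0.3829605722962697 bottom rel 0.14725684762885294
(-0.005, 0) colmid rel 1.0789633718186735 bottom rel -0.41335969137549
(0, -0.005) colmid rel -1.3477825543786395 bottom rel -0.518343980370247
(-0.005, -0.0055) colmid rel 0.016579190614294248 bottom rel -1.1428797767527783
(-0.003, -0.003) colmid rel -0.08496348010342558 bottom rel -0.5882055013091474
obs rel 0.35000000000002274 -1.450000000000017
```

View pics/s13.png

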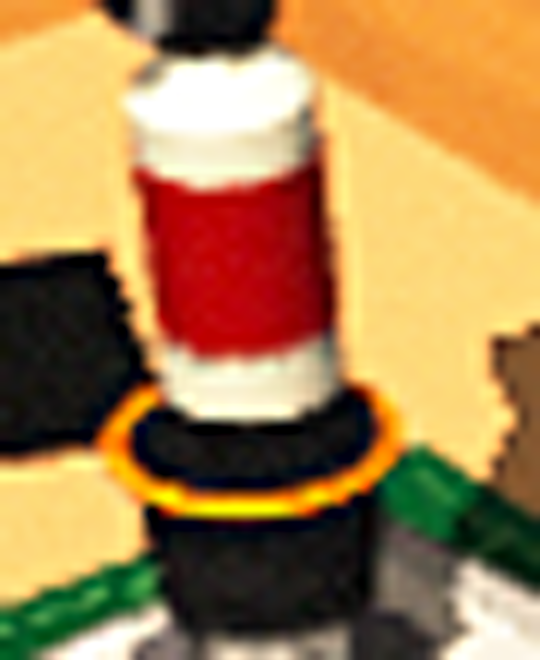

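Run:
```python
from seat import *
w=cam("wrist");st=state();tp=st["tool_pos"];print(tp)
save(w,"w14.png",(235,150,345,240),7)
def pr(x,y,z,r):
    return np.array([proj(w,[x+r*np.cos(a),y+r*np.sin(a),z]) for a in np.linspace(0,6.283,180)])
for zb in(.165,.168):
  for x,y in((.530,-.2515),(.532,-.2515),(.534,-.2515),(.532,-.254)):
    P=pr(x,y,zb,.022); k=P[:,1].argmin(); print(zb,x,y,"apex crop7",(P[k]-[235,150])*7,"cols",(P[:,0].min()-235)*7,(P[:,0].max()-235)*7)
for x,y in((.5345,-.2503),(.536,-.2503),(.538,-.2503),(.5345,-.247)):
    P=pr(x,y,.154,.036); k=P[:,1].argmin(); print("ring",x,y,"apex",(P[k]-[235,150])*7,"cols",(P[:,0].min()-235)*7,(P[:,0].max()-235)*7)
```

```text
[ 0.5343 -0.2541  0.2865]
0.165 0.53 -0.2515 apex crop7 [286.1662 203.336 ] cols 86.36779766591147 491.2229852308199
0.165 0.532 -0.2515 apex crop7 [305.0746 203.3822] cols 104.772194000577 509.6392330050745
0.165 0.534 -0.2515 apex crop7 [323.9832 203.4283] cols 123.1767338361102 528.0556244527493
0.165 0.532 -0.254 apex crop7 [305.1169 226.4577] cols 105.42717964508654 509.0531093127589
0.168 0.53 -0.2515 apex crop7 [285.5593 209.7246] cols 83.50412810449055 492.96638637717933
0.168 0.532 -0.2515 apex crop7 [304.6888 209.7713] cols 102.11790304824416 511.5922840406136
0.168 0.534 -0.2515 apex crop7 [323.8185 209.818 ] cols 120.73182477662453 530.2183286671849
0.168 0.532 -0.254 apex crop7 [304.7328 233.0955] cols 102.78854426123502 510.9934521006959
ring 0.5345 -0.2503 apex [328.1607  43.2535] cols 11.813091438700212 649.3413087755731
ring 0.536 -0.2503 apex [342.021   43.2868] cols 25.111696251942533 662.6335130727323
ring 0.538 -0.2503 apex [360.5017  43.3313] cols 42.84328588722565 680.3565685586842
ring 0.5345 -0.247 apex [328.2002  12.6122] cols 10.609422972442019 650.6390251546709
```

View pics/w14.png

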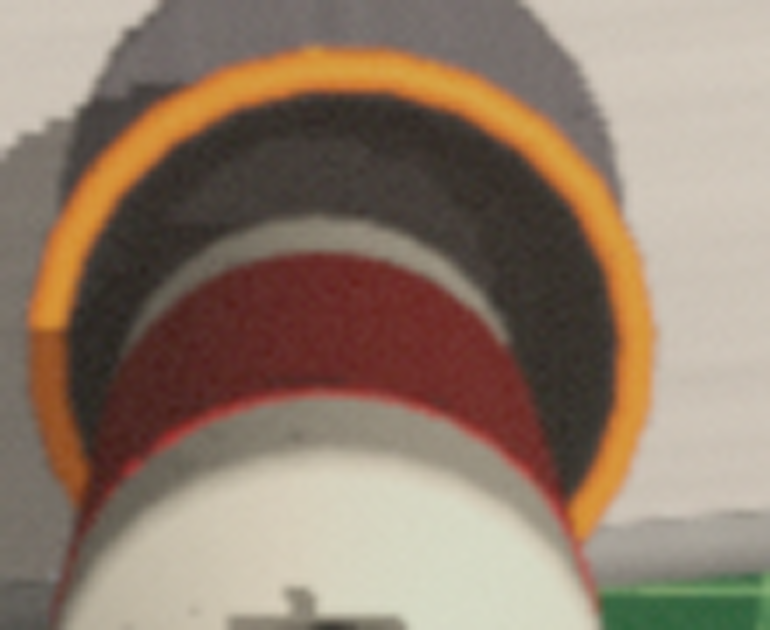

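Calibrated against this view, the base centre is about (−2.4, −1.5) mm from the ring centre. I'll correct that, firm up the grip and lower.

Emit:
{"api": "drive_tool", "payload": {
  "steps": [
    [[0.0015,0.0025,0],[0,0,0],0.02],
    [[0.0015,0.0025,0.005],[0,0,0],0.02],
    [[0.0015,0.0025,0.01],[0,0,0],0.02],
    [[0.0015,0.0025,0.015],[0,0,0],0.02],
    [[0.0015,0.0025,0.02],[0,0,0],0.02],
    [[0.0015,0.0025,0.025],[0,0,0],0.02],
    [[0.0015,0.0025,0.028],[0,0,0],0.02],
    [[0.0015,0.0025,0.031],[0,0,0],0.02],
    [[0.0015,0.0025,0.031],[0,0,0],0.02],
    [[0.0015,0.0025,0.031],[0,0,0],0.02]
  ],
  "newtons": 90
}}

```text
time: 20.35
tool_pos: [0.5368, -0.2523, 0.2552]
ee_rot: [-2.218, -2.223, 0.001]
ft_force: [0.0, -0.4, -2.0]
grip_width: 0.319
```

Run:
```python
from seat import *
st=state(); print(st["time"],st["tool_pos"],st["ee_rot"],st["ft_force"],st["wrist_torque"],st["grip_width"])
w=cam("wrist"); s=cam("scene")
im=np.hstack([cv2.resize(s["im"][100:170,150:220],(400,400),interpolation=cv2.INTER_CUBIC),cv2.resize(w["im"][130:270,210:350],(400,400),interpolation=cv2.INTER_CUBIC)]); cv2.imwrite("pics/i1.png",im[:,:,::-1])
```

```text
20.35 [ 0.5368 -0.2523  0.2552] [-2.2182 -2.2233  0.0014] [ 0.0126 -0.3863 -2.0001] [-0.0415 -0.0207 -0.0212] 0.31932343283843845
```

View pics/i1.png

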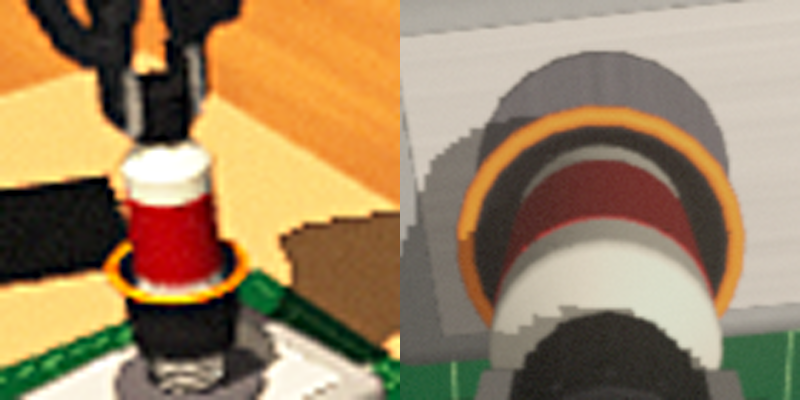

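The bottle is inside the ring with no side force. Lowering on to seat contact.

Emit:
{"api": "drive_tool", "payload": {
  "steps": [
    [[0,0,0.002],[0,0,0],0.02],
    [[0,0,0.004],[0,0,0],0.02],
    [[0,0,0.006],[0,0,0],0.02],
    [[0,0,0.006],[0,0,0],0.02]
  ]
}}

```text
time: 20.85
tool_pos: [0.5365, -0.2521, 0.2487]
ee_rot: [-2.218, -2.223, 0.002]
ft_force: [0.0, 0.9, -1.0]
grip_width: 0.317
```

Emit:
{"api": "drive_tool", "payload": {
  "steps": [
    [[0,0,0.001],[0,0,0],0.02],
    [[0,0,0.002],[0,0,0],0.02],
    [[0,0,0.003],[0,0,0],0.02],
    [[0,0,0.003],[0,0,0],0.02]
  ]
}}

```text
time: 21.25
tool_pos: [0.5367, -0.2523, 0.2464]
ee_rot: [-2.218, -2.223, 0.001]
ft_force: [-1.2, -0.9, 3.0]
grip_width: 0.324
```

Emit:
{"api": "drive_tool", "payload": {
  "steps": [
    [[0,0,0.0015],[0,0,0],0.02],
    [[0,0,0.003],[0,0,0],0.02],
    [[0,0,0.0045],[0,0,0],0.02],
    [[0,0,0.006],[0,0,0],0.02],
    [[0,0,0.006],[0,0,0],0.02],
    [[0,0,0.006],[0,0,0],0.02]
  ]
}}

```text
time: 21.85
tool_pos: [0.5368, -0.2523, 0.2403]
ee_rot: [-2.218, -2.223, 0.002]
ft_force: [-1.9, 0.9, 6.0]
grip_width: 0.319
```

Emit:
{"api": "drive_tool", "payload": {
  "steps": [
    [[0,0,0.0015],[0,0,0],0.02],
    [[0,0,0.003],[0,0,0],0.02],
    [[0,0,0.004],[0,0,0],0.02],
    [[0,0,0.004],[0,0,0],0.02],
    [[0,0,0.004],[0,0,0],0.02]
  ]
}}

```text
time: 22.35
tool_pos: [0.5368, -0.2524, 0.2366]
ee_rot: [-2.219, -2.224, 0.002]
ft_force: [-2.4, -0.6, 7.8]
grip_width: 0.319
```

Run:
```python
from seat import *
st=state(); print(st["time"],st["tool_pos"],st["ee_rot"],st["ft_force"],st["wrist_torque"],st["grip_width"])
w=cam("wrist"); s=cam("scene")
im=np.hstack([cv2.resize(s["im"][100:170,150:220],(400,400),interpolation=cv2.INTER_CUBIC),cv2.resize(w["im"][130:270,210:350],(400,400),interpolation=cv2.INTER_CUBIC)]); cv2.imwrite("pics/i2.png",im[:,:,::-1])
```

```text
22.35 [ 0.5368 -0.2524  0.2366] [-2.2185 -2.2237  0.0015] [-2.4371 -0.6437  7.7605] [0.086  0.5818 0.015 ] 0.31856791126730855
```

View pics/i2.png

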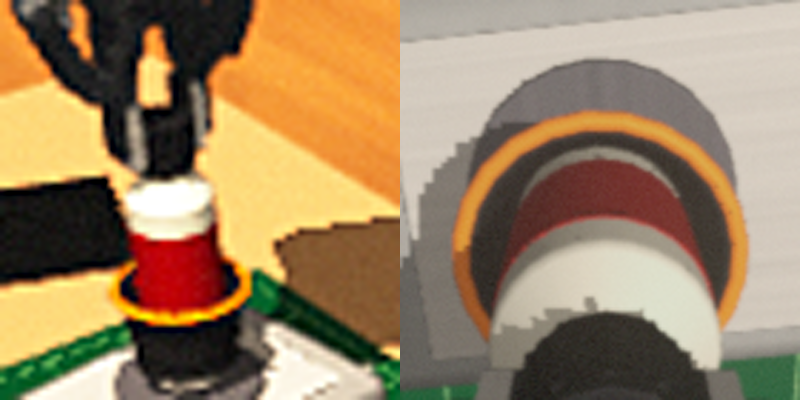

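Emit:
{"api": "drive_tool", "payload": {
  "steps": [
    [[0,-0.001,0.001],[0,0,0],0.02],
    [[0,-0.001,0.002],[0,0,0],0.02],
    [[0,-0.001,0.002],[0,0,0],0.02],
    [[0,-0.001,0.002],[0,0,0],0.02]
  ]
}}

```text
time: 22.85
tool_pos: [0.5365, -0.2527, 0.236]
ee_rot: [2.218, 2.223, -0.0]
ft_force: [-3.3, 1.3, 14.8]
grip_width: 0.318
```

Emit:
{"api": "drive_tool", "payload": {
  "steps": [
    [[0,0,0.001],[0,0,0],0.02],
    [[0,0,0.001],[0,0,0],0.02],
    [[0,0,0.001],[0,0,0],0.02]
  ]
}}

```text
time: 23.15
tool_pos: [0.5366, -0.2528, 0.236]
ee_rot: [2.217, 2.222, -0.0]
ft_force: [-4.9, 2.0, 20.7]
grip_width: 0.318
```

The force now rises with no further travel (about 22 N), so the cradle is on its stop. Holding for a moment, then the final checks.

Emit:
{"api": "drive_tool", "payload": {
  "steps": [
    [[0,0,0],[0,0,0],0.02],
    [[0,0,0],[0,0,0],0.02],
    [[0,0,0],[0,0,0],0.02],
    [[0,0,0],[0,0,0],0.02],
    [[0,0,0],[0,0,0],0.02],
    [[0,0,0],[0,0,0],0.02],
    [[0,0,0],[0,0,0],0.02],
    [[0,0,0],[0,0,0],0.02]
  ]
}}

```text
time: 23.95
tool_pos: [0.5366, -0.2528, 0.236]
ee_rot: [2.217, 2.222, -0.0]
ft_force: [-5.3, 1.7, 20.2]
grip_width: 0.32
```

Run:
```python
from seat import *
st=state(); print(st["time"],st["tool_pos"],st["ft_force"],st["wrist_torque"],st["grip_width"])
w=cam("wrist"); s=cam("scene"); t=cam("top")
for x in("oxblood_mid","oxblood_base","tan_mid","navy_mid","tin","tool_jar","wallet_ochre","wallet_brown","brush"): print(x,[(np.round(d["uv"],1).tolist(),round(d["score"],2)) for d in viewer.landmark_of(x,"scene")][:3])
im=np.hstack([cv2.resize(s["im"][100:170,150:220],(400,400),interpolation=cv2.INTER_CUBIC),cv2.resize(w["im"][130:270,210:350],(400,400),interpolation=cv2.INTER_CUBIC)]); cv2.imwrite("pics/i3.png",im[:,:,::-1])
save(s,"fin.png",s=1.4)
```

```text
23.95 [ 0.5366 -0.2528  0.236 ] [-5.2812  1.7119 20.1896] [0.4491 0.958  0.    ] 0.32037488139395265
oxblood_mid [([397.7, 223.2], 0.67), ([447.9, 262.7], 0.62), ([179.8, 140.3], 0.57)]
oxblood_base [([399.3, 237.1], 0.88), ([193.9, 247.2], 0.73), ([182.4, 155.3], 0.67)]
tan_mid [([150.0, 219.9], 0.79), ([184.9, 193.0], 0.16)]
navy_mid [([193.9, 267.3], 0.72)]
tin [([227.0, 228.6], 0.77)]
tool_jar [([232.2, 318.6], 0.81)]
wallet_ochre [([262.4, 211.9], 0.93)]
wallet_brown [([197.5, 248.1], 0.98)]
brush [([120.0, 213.3], 0.92)]
```

View pics/i3.png

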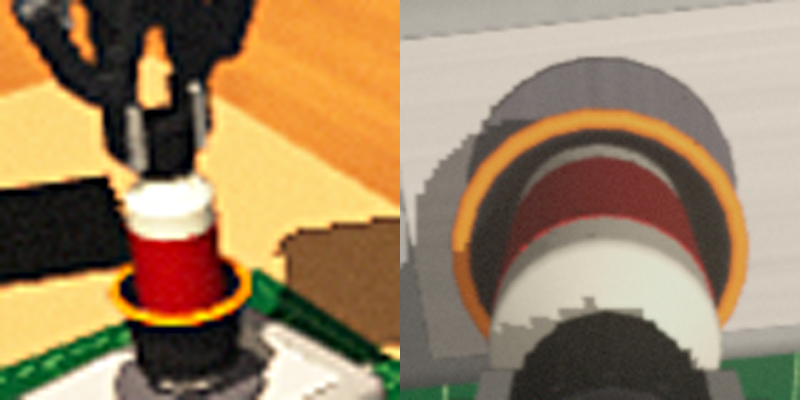

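View pics/fin.png

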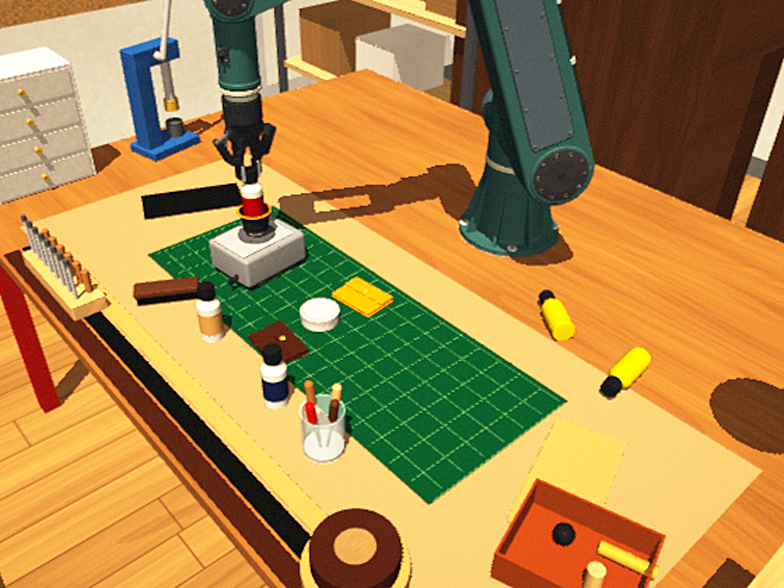

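The bottle stands upright and centred in the ring, and the cradle is down on its stop. The state is steady and the other things are unmoved, so I'm handing in.

```bash
python3 -c "
from station import finish_job; print(finish_job())"
```

```text
the job is handed in; nothing more can be done
None
```

The oxblood bottle is in the mixer's ring cradle, pressed fully down, and the gripper is still holding it by the cap. I gripped it lying down and stood it upright on the mat. I then let go, picked it up again by the cap from above, and lowered it into the cradle.

**Last checks:**
- **Press:** the tool went down about 12 mm after the base touched the seat. It then stopped moving while the force rose to about 20 N, so the cradle is on its stop.
- **Steadiness:** position and force held steady over a 0.8 s hold. The grip width was also steady, with the grip set to 90 N.
- **Pose and contact:** in the pictures the bottle is upright and centred in the ring, and the fingers touch only the cap.
- **Other things:** all of them look to be where they started, within a few pixels in the scene picture.
- **Time:** I handed in at about 24 s on the robot's clock.

**What failed or disagreed:**
- **Standing it up:** my first attempt ran into the wrist's range. I finished it in a different arm position.
- **Cradle position:** the scene camera put the cradle up to about 13 mm from where the top camera did, so I centred the bottle using the wrist view.
- **Side force:** about 5 N of sideways force remained at the end. A 1 mm correction did not remove it.
- **Detector:** in the last picture it ranked the yellow look-alikes above the real bottle, so I relied on the pictures and forces there.

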